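Pack the paint caddy and jack it to the tag

TASK

Get the paint caddy ready for the next print run: first take the roll of tape out of the caddy and lay it flat in the middle of the green mat, then stand every paint bottle and flask from the bench upright on the floor of the caddy. When all are in, raise the ratchet column by its handle, counting the clicks, until its orange pointer rests in the notch level with the red tag, and let go; do not go a notch too far, and leave the red tag, the big paint jars and the palette knife where they are.

Things in the scene. Friction and masses are not known exactly. Their poses are not given: they have to be found in the camera images.
- caddy_in (a point): centre of the inner floor of the caddy, an open plywood box on the ratchet column: inside 112 (x) by 166 (y) mm, walls 4 mm thick, 41 mm high above the floor. z up, x from caddy to column, y along its long side. Just room for six bottles, two across (x), three along (y). Rises with the column; floor 59 mm above the bench at column value 0
- lift_grip (a point): grip point of the lifting handle: a plain upright round post 24 mm diameter, 47 mm tall (21 above, 26 below this point), black with a red top, on a 24 mm square steel column. 105 mm along +x and 107 mm above point caddy_in. Pinch it firmly from above and pull up: up to about 10 N loaded, a little more at each click
- column (a joint): height of the ratchet column with caddy, m, growing upwards; 0 = lowest notch. Notches every 0.015 to 0.105 (stop 0.118). It only goes up: some 1 mm past a notch the pawl clicks under the next tooth; let go, it sinks back to the last notch passed. It cannot be lowered, so never raise it a full step past the wanted notch. Starts on notch 0
- pawl (a joint): angle of the yellow spring pawl, rad: about 0 when seated under a tooth, swings out to about 0.2 as a tooth passes and snaps back at each click
- pointer (a point): end of the orange pointer bar of the moving column; the bar runs along the stand's x beside the grey gauge stair. On notch k it is 50 mm + k x 15 mm above the bench
- stand: blue fixed foot of the ratchet stand: plate 270 x 180 x 12 mm with two upright cheeks (130 mm high) round the column, and 76 mm to +y of the column a grey gauge stair of three steps (pockets for the tag; highest 138 mm), rising to +x: notch 4, 5, 6. Origin on the bench under the column's axis; +x points from the caddy to the column, z up
- mat: thin green square mat, 130 x 130 x 2 mm, fixed on the bench; origin at the centre of its underside
- tape: roll of brown tape, a ring 90 mm outside and 68 mm inside diameter (11 mm thick wall), 30 mm high, lying flat; origin at the centre of its underside, z along its axis. 90 g. At the start it lies in the caddy. Can be pinched by its wall
- jar_red: bystander: red paint jar, 84 mm diameter, 110 mm high; origin at the centre of its underside
- jar_yellow: bystander: yellow paint jar, 84 mm diameter, 110 mm high; origin at the centre of its underside
- palette_knife: bystander: palette knife 150 mm long lying on the bench; origin at its middle
- tag4: red tag block 16 x 15 x 14 mm lying loose in the pocket of a gauge step, its centre level with the pointer bar on notch 4 (column value 0.060); origin at its centre. Only one of the three tags is there (the others are absent): it marks the wanted height. Do not touch it
- tag5: red tag block 16 x 15 x 14 mm lying loose in the pocket of a gauge step, its centre level with the pointer bar on notch 5 (column value 0.075); origin at its centre. Only one of the three tags is there (the others are absent): it marks the wanted height. Do not touch it
- tag6: red tag block 16 x 15 x 14 mm lying loose in the pocket of a gauge step, its centre level with the pointer bar on notch 6 (column value 0.090); origin at its centre. Only one of the three tags is there (the others are absent): it marks the wanted height. Do not touch it
- bottle_red: red round paint bottle, body 50 mm diameter and 60 mm tall, white cap 22 mm diameter from 60 to 98 mm (a collar of 42 mm narrowing to 26 mm diameter round its foot, up to 67 mm, is looks only). Its frame origin is the centre of its underside, z up. About 75 g. May be absent.
- bottle_yellow: yellow round paint bottle, body 50 mm diameter and 60 mm tall, white cap 22 mm diameter from 60 to 98 mm (a collar of 42 mm narrowing to 26 mm diameter round its foot, up to 67 mm, is looks only). Its frame origin is the centre of its underside, z up. About 75 g. May be absent.
- bottle_blue: blue round paint bottle, body 50 mm diameter and 60 mm tall, white cap 22 mm diameter from 60 to 98 mm (a collar of 42 mm narrowing to 26 mm diameter round its foot, up to 67 mm, is looks only). Its frame origin is the centre of its underside, z up. About 75 g. May be absent.
- bottle_green: green round paint bottle, body 50 mm diameter and 60 mm tall, white cap 22 mm diameter from 60 to 98 mm (a collar of 42 mm narrowing to 26 mm diameter round its foot, up to 67 mm, is looks only). Its frame origin is the centre of its underside, z up. About 75 g. May be absent.
- flask_white: white square paint flask, body 48 x 48 mm (sides along its x and y) and 60 mm tall, round orange cap 22 mm diameter from 60 to 98 mm (a collar of 42 mm narrowing to 26 mm round its foot, up to 67 mm, is looks only). Its frame origin is the centre of its underside, z up. About 75 g. May be absent.
- flask_black: black square paint flask, body 48 x 48 mm (sides along its x and y) and 60 mm tall, round orange cap 22 mm diameter from 60 to 98 mm (a collar of 42 mm narrowing to 26 mm round its foot, up to 67 mm, is looks only). Its frame origin is the centre of its underside, z up. About 75 g. May be absent.

How it is judged:
By the outcome, as a careful person would: the job done as asked, in the order asked, and still so for the second after the job is handed in, with the robot touching nothing.
Of tag4, tag5, tag6 only 1 to 1 are there at a start; the rules pass over those that are not, and their reading is None.
Of bottle_red, bottle_yellow, bottle_blue, bottle_green, flask_white, flask_black only 4 to 6 are there at a start; the rules pass over those that are not, and their reading is None.
At some moment in a run one of bottle_red, bottle_yellow, bottle_blue, bottle_green, flask_white, flask_black, tape may be knocked a few centimetres aside while the robot is not near it.
It also fails if it takes over 210 s, if anything falls off the work surface, if the arm or the gripper's body presses on something with over 40 N, if the wrist force passes 120 N, or if a joint passes its speed limit or range.

ROBOT

A 6-joint arm with a two-finger parallel gripper is mounted at the origin on the work surface. World frame = base frame: x ahead of the robot, y to its left, z up, the work surface at z = 0. Lengths are in mm, angles in rad, forces in N, time in s.
With the tool pointing down it reaches from about 275 to 850 mm from the base axis. Payload 5.2 kg.
Tool frame: the origin (TCP) lies midway between the tips of the shut fingers; the grasp point (between the pads) lies 19 mm behind it; z points along the fingers, y is the line along which they close (so a half turn about z gives the same grasp; the last joint's range is limited). The gripper opens to 85 mm and grips with 20 to 120 N. Pads are 22 mm wide; open, the fingers measure 114 mm over their backs; the gripper's body (76 mm by 85 mm) begins 54 mm behind the grasp point. The pads swing forward as they close: fully open they stand 13 mm farther back than shut.
Start: joints at [-1.317, 0.259, 1.535, -0, 1.348, -0.203], TCP at [242.614, -493.603, 231.31] pointing down, gripper open.
Joint ranges: [-3.14, 3.14], [-0.91, 2.08], [0.19, 2.58], [-1.22, 4.36], [0.22, 2.71], [-3.12, 3.12]. Speed limits (rad/s): [2.57, 2.57, 3.14, 3.14, 3.14, 3.14].

INTERFACE

Orientations are given as a 3x3 rotation matrix whose columns are the frame's x, y, z axes.
In Python, from rig import r gives the robot as it stands.
- The arm moves only by the tool jog_arm, never from a script. Its argument "rows" is one flat list of numbers, 6 for each row, row after row: the shift along the tool's x, y, z normalised to -1 to 1, where 1 is 2 cm, then the turn, a rotation vector about the tool's x, y, z normalised to -1 to 1, where 1 is 0.12 rad. A call has 1 to 8 rows; each row shifts and turns the commanded pose from where the row before left it, along the tool's axes as they then stand; what a row does not reach is not made up. A row lasts 1/12 s, in which the tool goes at most 41.7 mm and 7.16 degrees, less where a joint would pass 70% of its speed; a pose out of reach is approached as far as the arm can. A call with a number of a shift or a turn outside -1 to 1 is refused whole. A call with a gripper value outside its range is refused whole. "gripper" is the finger opening in mm, from 0 to 85.4, set as the call begins (left out, the last holds). The fingers move at their own pace and stop on an object; "grip_force" is the grip in N (left out, the last holds). Time passes only in rows, so rows that do not move let the fingers close. It gives the time, the measured TCP pose, the force, the opening and the grip force at its end, in the units of the state.
- r.get_obs(): the state, without advancing time (a new reading comes with each control period).
- r.get_image(name): name is "scene" or "top" or "wrist"; returns (picture, depth): 400x640x3 uint8, red, green, blue; 400x640 float32, mm along the optical axis (not along the pixel's ray), 0 where there is no reading.
- r.get_calibration(name): a dict with "vertical_fov" (degrees; the focal length in pixels is half the picture's height over the tangent of half this angle, whatever the lens; pixels are square), "cx", "cy" (the principal point, pixels), "rvec" (rotation vector, rad) and "tvec" (3), from world to camera coordinates, as OpenCV has them; the wrist camera has in their place "tool_from_camera" (4x4, takes a point from camera to tool coordinates, whose origin is the TCP and whose axes are the flange's). Camera axes: x right, y down, z forward; pixel columns grow to the right and rows downward; lengths in mm; the calibration is good to about 2 mm. A picture is of the moment at which its call begins: read the wrist's pose just before it. get_calibration takes no time and is no camera call.
- r.sign_off(): hands the job in; it is judged then, once.
The state is a dict: "time_s": time; "joint_positions": joint angles; "joint_velocities": joint speeds; "joint_torque": joint torques, N m; "tool_pos": TCP position; "eef_rot": TCP orientation; "ft_force": force on the tool from outside, world axes, zero at the start; "wrist_torque": the same for the moment, N m; "grip_width": finger opening in mm; "gripper_force": force on a finger pad.
Only numpy, scipy, OpenCV 4.12 (cv2) and the standard library are available. Lean on these libraries where they do the work, as an engineer would, in place of code of your own. Each camera call takes 0.05 s, during which the arm holds its last target. There are 200 camera calls.

## Working session

There is one attempt and no reset: what is moved stays moved. The work goes in short steps, Python scripts to look and compute and a tool call to move; the robot and the scene stay as the last step left them, time stands still between calls to the robot, and variables do not carry over. Pictures are saved under pics/ and viewed, at most 14 in all, crops included, and the job is handed in when it is done.

Besides the shell and the picture viewer there is one more tool, called by a JSON object that holds its "op" and its "data", one argument or row to a line. jog_arm: Moves the arm, as the interface text tells. Scaled input: -1 to 1 covers 2 cm each way for a shift and 0.12 rad each way for a turn. Its arguments: {"type":"object","properties":{"rows":{"type":"array"},"gripper":{"type":"number"},"grip_force":{"type":"number"}},"required":["rows"]}

```bash
ls; mkdir -p pics; cat > h.py <<'E'
import numpy as np, cv2
from rig import r
def cal(n,obs=None):
    c=r.get_calibration(n); f=200/np.tan(np.radians(c["vertical_fov"])/2)
    if n=="wrist":
        o=obs or r.get_obs(); T=np.array(c["tool_from_camera"]); R=np.array(o["eef_rot"]); 
        Rc=R@T[:3,:3]; t=R@T[:3,3]+np.array(o["tool_pos"]); 
    else:
        Rw=cv2.Rodrigues(np.array(c["rvec"],float))[0]; Rc=Rw.T; t=-Rc@np.array(c["tvec"],float).ravel()
    return f,c["cx"],c["cy"],Rc,t
def ray(k,u,v):
    f,cx,cy,R,t=k; return R@np.array([(u-cx)/f,(v-cy)/f,1.])
def onz(k,u,v,z):
    d=ray(k,u,v); return k[4]+d*(z-k[4][2])/d[2]
def proj(k,p):
    f,cx,cy,R,t=k; q=R.T@(np.array(p)-t); return q[0]/q[2]*f+cx,q[1]/q[2]*f+cy
def cloud(k,D):
    f,cx,cy,R,t=k; v,u=np.mgrid[:400,:640]
    P=np.stack([(u-cx)/f*D,(v-cy)/f*D,D],-1)@R.T+t; P[D==0]=np.nan; return P
def save(n,im): cv2.imwrite("pics/"+n,im[:,:,::-1])
E
python3 - <<'E'
from h import *
for n in("scene","top","wrist"):
    k=cal(n); im,D=r.get_image(n); save(n+"0.png",im); np.savez(n+"0.npz",im=im,D=D); print(n,k[0],k[4].round(),k[3].round(2).tolist(), (D>0).mean())
o=r.get_obs(); print(o["time_s"],np.round(o["eef_rot"],3).tolist(),o["grip_width"])
E
```

```text
pics
scene 388.6525107194687 [948. 394. 841.] [[-0.75, 0.54, -0.39], [0.67, 0.59, -0.45], [-0.01, -0.6, -0.8]] 0.99601953125
top 435.8630934397969 [ 367.  -27. 1344.] [[0.03, -0.98, 0.19], [-1.0, -0.03, 0.02], [-0.01, -0.19, -0.98]] 0.9960546875
wrist 280.96286187327456 [ 315. -457.  373.] [[0.44, -0.85, -0.29], [-0.9, -0.42, -0.14], [-0.0, 0.32, -0.95]] 0.9959765625
0.15 [[0.897, 0.441, -0.0], [0.441, -0.897, 0.001], [0.0, -0.001, -1.0]] 85.45047552459299
```

View pics/top0.png

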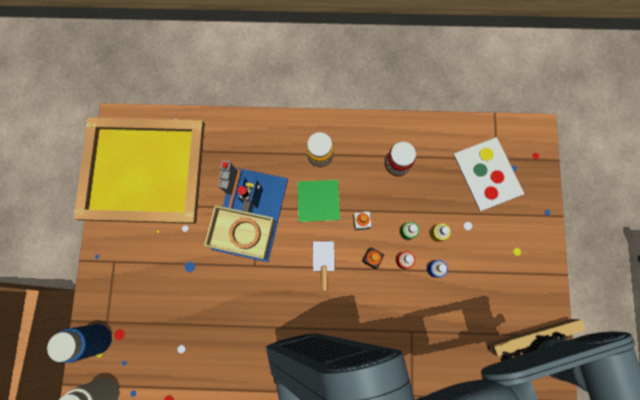

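View pics/scene0.png

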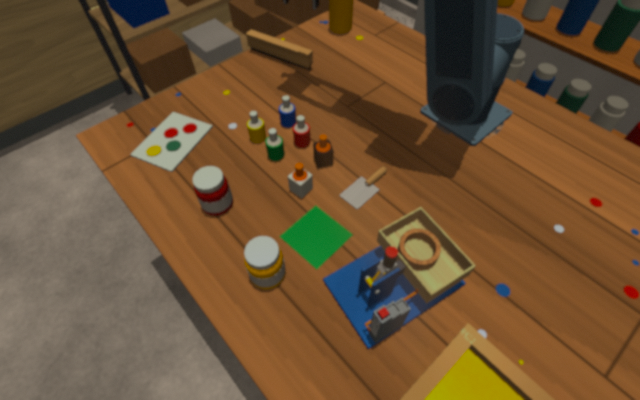

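The top view shows all six bottles: white (362,220), black (373,258), green (410,230), red (405,260), yellow (441,232) and blue (438,268). It also shows the caddy with the tape at (243,233), the post top at about (243,190) and the mat at (319,200). The scene view shows the tag at (383,313). Next I'll measure these from both views and the depth.

```bash
python3 - <<'E'
from h import *
kt,ks=cal("top"),cal("scene")
T=np.load("top0.npz");S=np.load("scene0.npz")
Pt=cloud(kt,T["D"]);Ps=cloud(ks,S["D"])
def tri(a,b):
    A=[];B=[]
    for k,(u,v) in((kt,a),(ks,b)):
        d=ray(k,u,v);d/=np.linalg.norm(d);M=np.eye(3)-np.outer(d,d);A.append(M);B.append(M@k[4])
    p=np.linalg.solve(sum(A),sum(B)); return p, [np.round(np.subtract(proj(kt,p),a),1),np.round(np.subtract(proj(ks,p),b),1)]
def obj(P,box,zr):
    x0,x1,y0,y1=box;m=(P[...,0]>x0)&(P[...,0]<x1)&(P[...,1]>y0)&(P[...,1]<y1)&(P[...,2]>zr[0])&(P[...,2]<zr[1]);return m
# clusters from heights: caps z 80..105 in both clouds
for n,P in(("top",Pt),("scene",Ps)):
    print(n,"bench z",np.nanmedian(P[...,2][obj(P,(400,700,-300,0),(-15,15))]))
    m=obj(P,(300,900,-400,100),(80,110)).astype(np.uint8)
    q,l,s,c=cv2.connectedComponentsWithStats(m)
    for i in range(1,q):
        if s[i,4]>8:
            p=P[l==i]; top=p[p[:,2]>np.percentile(p[:,2],60)]; print(n,c[i].round(1),s[i,4],"mean",np.nanmean(top,0).round(1),"zmax",p[:,2].max().round(1))
hsv={n:cv2.cvtColor(I["im"],cv2.COLOR_RGB2HSV) for n,I in(("top",T),("scene",S))}
# mat
m=cv2.inRange(hsv["top"],(50,120,60),(75,255,255));q,l,s,c=cv2.connectedComponentsWithStats(m);i=1+s[1:,4].argmax()
cn=max(cv2.findContours((l==i).astype(np.uint8),0,2)[0],key=cv2.contourArea);rc=cv2.minAreaRect(cn);
print("mat top",onz(kt,*rc[0],2).round(1),[onz(kt,*p,2).round(0)[:2].tolist() for p in cv2.boxPoints(rc)])
m=cv2.inRange(hsv["scene"],(50,150,60),(75,255,255));q,l,s,c=cv2.connectedComponentsWithStats(m);i=1+s[1:,4].argmax();print("mat scene",onz(ks,*c[i],2).round(1))
# red near stand
for n,k,P,b in(("top",kt,Pt,(210,290,150,215)),("scene",ks,Ps,(340,430,230,340))):
    h=hsv[n];m=cv2.inRange(h,(0,170,90),(5,255,255))|cv2.inRange(h,(172,170,90),(180,255,255))
    w=np.zeros_like(m);w[b[2]:b[3],b[0]:b[1]]=255;q,l,s,c=cv2.connectedComponentsWithStats(m&w)
    for i in range(1,q):
        if s[i,4]>5: print(n,"red",c[i].round(1),s[i,4],np.nanmedian(P[l==i],0).round(1),"zmax",np.nanmax(P[l==i][:,2]).round(1))
# caddy rim: z 90..106
for n,P in(("top",Pt),("scene",Ps)):
    m=obj(P,(300,700,50,450),(94,106)); p=P[m][:,:2].astype(np.float32); print(n,"rim",len(p),cv2.minAreaRect(p))
m=cv2.resize(T["im"][140:280,190:340],None,fx=4,fy=4,interpolation=cv2.INTER_CUBIC);save("topc.png",m)
m=cv2.resize(S["im"][190:350,310:490],None,fx=4,fy=3.7,interpolation=cv2.INTER_CUBIC)[:600];save("scenec.png",m)
E
```

```text
top bench z -1.041756208732977
top [319.1 146.9] 431 mean [786.   13.4 108.7] zmax 110.0
top [401.2 155.9] 440 mean [ 762.9 -231.4  108.7] zmax 110.0
top [363. 218.] 47 mean [ 570.4 -120.3   98.3] zmax 102.7
top [412.5 228.2] 50 mean [ 544.5 -261.8   98.5] zmax 101.2
top [444.4 230.4] 56 mean [ 541.2 -355.9   98.6] zmax 100.8
top [374.4 256.7] 51 mean [ 458.6 -152.5   99.2] zmax 104.1
top [408.3 258.8] 51 mean [ 455.6 -250.5   98.7] zmax 101.7
top [441.4 268. ] 51 mean [ 432.2 -344.7   98.7] zmax 100.7
scene bench z 2.179397154405194
scene [285.4  99.5] 66 mean [ 436.7 -345.1  100.2] zmax 102.3
scene [252.9 114.9] 69 mean [ 544.7 -357.1   99.9] zmax 102.9
scene [300.1 119.7] 71 mean [ 459.2 -252.   100.2] zmax 102.0
scene [272.1 132.7] 77 mean [ 548.2 -264.3  100. ] zmax 102.5
scene [322.5 138.7] 78 mean [ 462.3 -156.   100.3] zmax 102.5
scene [298.5 167.4] 81 mean [ 575.  -121.6  100.5] zmax 103.0
scene [211.7 189.2] 350 mean [ 775.5 -209.4  102.5] zmax 109.9
scene [264.5 265.1] 363 mean [800.2  39.7 100.5] zmax 110.0
mat top [637.5  15.    2. ] [[697.0, 85.0], [706.0, -45.0], [579.0, -53.0], [570.0, 74.0]]
mat scene [641.9  17.5   2. ]
top red [224.7 164.7] 19 [705.4 279.7 146.1] zmax 149.9
top red [241.9 190.1] 58 [623.7 218.2 184.2] zmax 191.2
scene red [391.  252.1] 101 [627.7 221.1 187.9] zmax 190.2
scene red [383.  312.7] 59 [709.5 283.  148.7] zmax 150.8
top rim 420 ((572.720947265625, 229.783447265625), (175.5791015625, 226.34930419921875), 79.24150848388672)
scene rim 1026 ((572.8515625, 229.16586303710938), (175.97589111328125, 225.1835479736328), 80.13958740234375)
```

View pics/scenec.png

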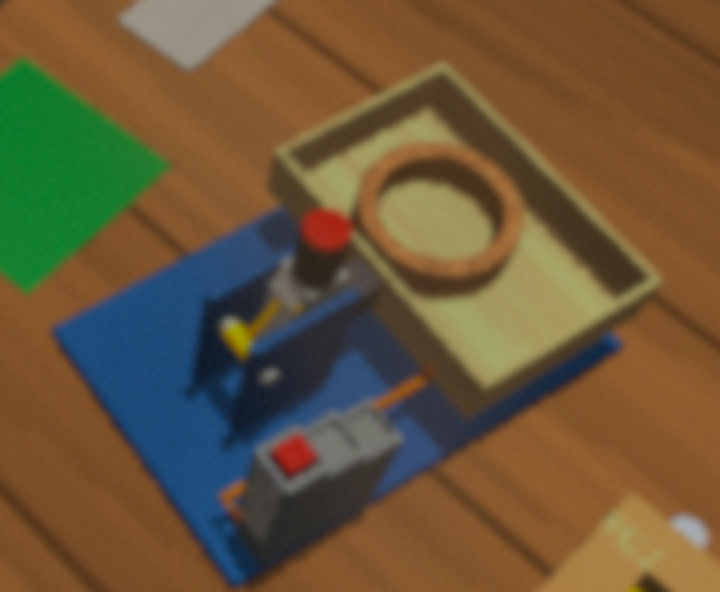

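The crop shows the red tag on the highest gauge step, crop (295,455). Its top measures 146–149 mm, so this is tag6 (target 0.090, six clicks). I'm turning the tool to line up with the caddy and moving over the bottles for a close look.

{"op": "jog_arm", "data": {
  "rows": [0, 0, -0.6, 0, 0, 0.89, 0, 0, -0.6, 0, 0, 0.89, 0, 0, -0.6, 0, 0, 0.89, 0, 0, -0.6, 0, 0, 0.89, 0, 0, -0.6, 0, 0, 0.89, 0, 0, -0.6, 0, 0, 0.89]
}}

```text
time_s: 0.65
tool_pos: [242.6, -493.4, 303.5]
eef_rot: [[0.982, -0.188, -0.0], [-0.188, -0.982, 0.001], [-0.0, -0.001, -1.0]]
ft_force: [-0.3, -0.9, 0.1]
grip_width: 85.5
gripper_force: 0.0
```

{"op": "jog_arm", "data": {
  "rows": [0.46, -1, 0, 0, 0, 0, 0.46, -1, 0, 0, 0, 0, 0.46, -1, 0, 0, 0, 0, 0.46, -1, 0, 0, 0, 0, 0.46, -1, 0, 0, 0, 0, 0.46, -1, 0, 0, 0, 0, 0.46, -1, 0, 0, 0, 0]
}}

```text
time_s: 1.23
tool_pos: [331.9, -366.7, 303.0]
eef_rot: [[0.983, -0.183, -0.0], [-0.183, -0.983, 0.001], [-0.0, -0.001, -1.0]]
ft_force: [0.5, -0.2, 0.5]
grip_width: 85.6
gripper_force: 0.0
```

{"op": "jog_arm", "data": {
  "rows": [0.46, -1, 0, 0, 0, 0, 0.46, -1, 0, 0, 0, 0, 0.46, -1, 0, 0, 0, 0, 0.46, -1, 0, 0, 0, 0, 0.46, -1, 0, 0, 0, 0, 0.46, -1, 0, 0, 0, 0, 0, 0, 0, 0, 0, 0, 0, 0, 0, 0, 0, 0]
}}

```text
time_s: 1.9
tool_pos: [408.0, -259.1, 303.2]
eef_rot: [[0.984, -0.181, -0.0], [-0.181, -0.984, 0.0], [-0.0, 0.0, -1.0]]
ft_force: [0.2, 0.2, 0.2]
grip_width: 84.9
gripper_force: 0.0
```

```bash
python3 - <<'E'
from h import *
o=r.get_obs();k=cal("wrist",o); im,D=r.get_image("wrist"); save("w1.png",im); np.savez("w1.npz",im=im,D=D,pos=o["tool_pos"],rot=o["eef_rot"]);print(o["tool_pos"],np.round(o["eef_rot"],3).tolist(),o["time_s"])
P=cloud(k,D); print("bench",np.nanmedian(P[...,2][(abs(P[...,2])<12)]))
E
```

```text
[ 408.0173826  -259.0810515   303.15890372] [[0.984, -0.181, -0.0], [-0.181, -0.984, 0.0], [-0.0, 0.0, -1.0]] 1.9
bench 0.19040547490649828
```

View pics/w1.png

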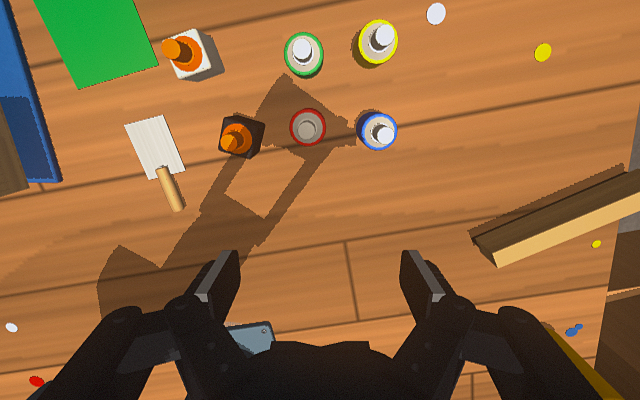

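The wrist view shows all six bottles: white (190,55), green (303,53), yellow (378,42), black (240,137), red (307,127) and blue (377,132). The next script measures caps, flask yaws and flask tops.

```bash
cat >> h.py <<'E'
def caps(k,D,box,z=(92,106)):
    P=cloud(k,D); m=((P[...,0]>box[0])&(P[...,0]<box[1])&(P[...,1]>box[2])&(P[...,1]<box[3])&(P[...,2]>z[0])&(P[...,2]<z[1])).astype(np.uint8)
    q,l,s,c=cv2.connectedComponentsWithStats(m);out=[]
    for i in range(1,q):
        if s[i,4]<20: continue
        p=P[l==i]; zt=np.percentile(p[:,2],90); t=p[abs(p[:,2]-zt)<1.5]
        (x,y),rad=cv2.minEnclosingCircle(t[:,:2].astype(np.float32)); 
        out.append((x,y,zt,rad))
    return out,P
E
python3 - <<'E'
from h import *
W=np.load("w1.npz");o=dict(tool_pos=W["pos"],eef_rot=W["rot"]);k=cal("wrist",o)
out,P=caps(k,W["D"],(350,700,-450,-50))
for x,y,z,rad in out:
    u,v=proj(k,(x,y,60)); 
    # body top outline at z 55..64 near
    m=(abs(P[...,2]-60)<2.5)&(np.hypot(P[...,0]-x,P[...,1]-y)<40)
    rc=cv2.minAreaRect(P[m][:,:2].astype(np.float32)); px=W["im"][int(round(v)),int(round(u))]
    print(np.round([x,y,z,rad],1),"body",np.round(rc[0],1),np.round(rc[1],1),round(rc[2],1),px, m.sum())
E
```

```text
[ 541.6 -356.4   98.9   10.4] body [ 541.8 -356.3] [48.  48.2] 82.4 [243 246 246] 607
[ 570.6 -121.1   99.1   10.8] body [ 570.5 -121.4] [47.3 47.3] 7.1 [110  59  20] 686
[ 544.7 -263.8   99.    10.5] body [ 544.9 -263.7] [47.3 48.4] 79.9 [227 231 240] 627
[ 455.9 -251.8   99.    10.7] body [ 456.  -251.3] [47.7 48.4] 33.8 [173 160 141] 501
[ 433.5 -345.4   99.    10.2] body [ 433.3 -345.1] [47.3 49.1] 83.3 [236 241 251] 483
[ 459.5 -155.1   99.    10.3] body [ 459.4 -155. ] [47.  47.4] 62.5 [106  50   6] 570
```

{"op": "jog_arm", "data": {
  "rows": [0, -1, 0, 0, 0, 0, 0, -1, 0, 0, 0, 0, 0, -1, 0, 0, 0, 0, 0, -1, 0, 0, 0, 0, 0, -1, 0, 0, 0, 0, 0, -1, 0, 0, 0, 0, 0, -1, 0, 0, 0, 0, 0, -1, 0, 0, 0, 0]
}}

```text
time_s: 2.62
tool_pos: [436.8, -102.9, 303.2]
eef_rot: [[0.983, -0.185, -0.0], [-0.185, -0.983, -0.0], [-0.0, 0.0, -1.0]]
ft_force: [1.0, 0.5, 0.6]
grip_width: 85.5
gripper_force: 0.0
```

{"op": "jog_arm", "data": {
  "rows": [0, -1, 0, 0, 0, 0, 0, -1, 0, 0, 0, 0, 0, -1, 0, 0, 0, 0, 0, -1, 0, 0, 0, 0, 0, -1, 0, 0, 0, 0, 0, -1, 0, 0, 0, 0, 0, -1, 0, 0, 0, 0, 0, -1, 0, 0, 0, 0]
}}

```text
time_s: 3.28
tool_pos: [466.5, 54.4, 303.2]
eef_rot: [[0.983, -0.185, -0.0], [-0.185, -0.983, -0.0], [-0.0, 0.001, -1.0]]
ft_force: [-0.9, 0.5, 0.3]
grip_width: 85.2
gripper_force: 0.0
```

{"op": "jog_arm", "data": {
  "rows": [0, -1, 0, 0, 0, 0, 0, -1, 0, 0, 0, 0, 0, -1, 0, 0, 0, 0, 0, -1, 0, 0, 0, 0, 0, -1, 0, 0, 0, 0, 0, -1, 0, 0, 0, 0, 0, 0, 0, 0, 0, 0, 0, 0, 0, 0, 0, 0]
}}

```text
time_s: 3.95
tool_pos: [488.6, 172.2, 302.9]
eef_rot: [[0.983, -0.182, -0.001], [-0.182, -0.983, -0.001], [-0.001, 0.001, -1.0]]
ft_force: [0.9, 0.2, 0.1]
grip_width: 85.6
gripper_force: 0.0
```

```bash
cat > cad.py <<'E'
from h import *
def fit():
    o=r.get_obs();k=cal("wrist",o); im,D=r.get_image("wrist"); P=cloud(k,D); print(np.round(o["tool_pos"],1),np.round(o["eef_rot"],3)[0],o["time_s"])
    return o,k,im,D,P
if __name__=="__main__":
    o,k,im,D,P=fit(); save("w2.png",im); np.savez("w2.npz",im=im,D=D,pos=o["tool_pos"],rot=o["eef_rot"])
    R=np.array(o["eef_rot"]); a=R[:2,0]; b=-R[:2,1]; c0=np.array([522,239.]); z=P[...,2]
    q=(P[...,:2]-c0); A=q@a; B=q@b
    near=(abs(A)<80)&(abs(B)<105)
    fl=near&(abs(z-59)<6); print("floor z",np.nanmedian(z[fl]),fl.sum())
    rim=near&(abs(z-100)<3); hs=np.histogram(z[near],np.arange(50,110,2)); print(list(zip(hs[1].astype(int),hs[0])))
    # inner wall positions: floor extents along a in B bins etc
    rc=cv2.minAreaRect(P[rim&(A<68)][:,:2].astype(np.float32)); print("rim rect",rc)
    tp=near&(abs(z-89)<3); 
    (x,y),rad=cv2.minEnclosingCircle(P[tp&(abs(A)<54)&(abs(B)<78)][:,:2].astype(np.float32)); print("tape",x,y,rad,"AB",(np.array([x,y])-c0)@a,(np.array([x,y])-c0)@b,np.nanmedian(z[tp]))
    post=(z>184)&(z<192); (x,y),rad=cv2.minEnclosingCircle(P[post][:,:2].astype(np.float32)); print("post",x,y,rad,np.nanmedian(z[post]),post.sum())
E
python3 cad.py
```

```text
[488.6 172.2 302.9] [ 0.983 -0.182 -0.001] 3.95
floor z 57.54182202856737 8065
[(np.int64(50), np.int64(24)), (np.int64(52), np.int64(42)), (np.int64(54), np.int64(232)), (np.int64(56), np.int64(5449)), (np.int64(58), np.int64(2021)), (np.int64(60), np.int64(102)), (np.int64(62), np.int64(192)), (np.int64(64), np.int64(108)), (np.int64(66), np.int64(171)), (np.int64(68), np.int64(124)), (np.int64(70), np.int64(140)), (np.int64(72), np.int64(172)), (np.int64(74), np.int64(108)), (np.int64(76), np.int64(196)), (np.int64(78), np.int64(116)), (np.int64(80), np.int64(209)), (np.int64(82), np.int64(120)), (np.int64(84), np.int64(303)), (np.int64(86), np.int64(1338)), (np.int64(88), np.int64(683)), (np.int64(90), np.int64(205)), (np.int64(92), np.int64(128)), (np.int64(94), np.int64(131)), (np.int64(96), np.int64(143)), (np.int64(98), np.int64(1300)), (np.int64(100), np.int64(367)), (np.int64(102), np.int64(0)), (np.int64(104), np.int64(0)), (np.int64(106), np.int64(0))]
rim rect ((519.3634643554688, 239.76715087890625), (174.83612060546875, 119.8656997680664), 79.5331039428711)
tape 518.1746215820312 225.58433532714844 44.80048751831055 AB -1.3131082268579433 -13.888454785955208 87.6705797049172
post 622.880859375 219.6758575439453 11.955710411071777 186.33482267503067 702
```

View pics/w2.png

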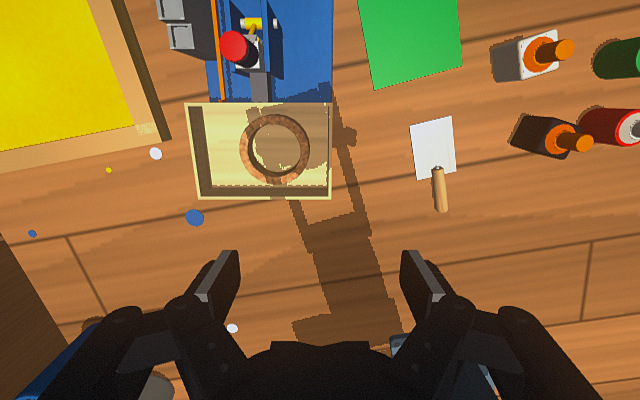

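The wrist view shows the caddy (rim box 185–333, 103–198) with the tape at (274,147), offset toward the mat side. The rim fit is 174.8×119.9, which matches the stated size. I'll pinch the tape wall on the roomier +y side.

{"op": "jog_arm", "data": {
  "rows": [0.194, -0.973, 0.9, 0, 0, 0, 0.194, -0.973, 0.9, 0, 0, 0, 0.194, -0.973, 0.9, 0, 0, 0, 0.194, -0.973, 0.9, 0, 0, 0, 0.194, -0.973, 0.9, 0, 0, 0, 0, 0, 0.8, 0, 0, 0, 0, 0, 0, 0, 0, 0, 0, 0, 0, 0, 0, 0],
  "gripper": 48,
  "grip_force": 30
}}

```text
time_s: 4.67
tool_pos: [524.8, 263.3, 196.5]
eef_rot: [[0.983, -0.184, -0.003], [-0.184, -0.983, -0.001], [-0.002, 0.002, -1.0]]
ft_force: [0.4, -1.8, 0.1]
grip_width: 48.2
gripper_force: 0.0
```

```bash
python3 - <<'E'
from h import *
o=r.get_obs();k=cal("wrist",o); im,D=r.get_image("wrist"); save("w3.png",im); P=cloud(k,D);z=P[...,2]
m=(abs(z-88.5)<3)&(np.hypot(P[...,0]-518,P[...,1]-225)<47);p=P[m];(x,y),rad=cv2.minEnclosingCircle(p[:,:2].astype(np.float32));print(x,y,rad,m.sum(),np.median(p[:,2]),o["tool_pos"])
E
```

```text
518.6298828125 225.72744750976562 44.821842193603516 2833 87.21491354900039 [524.80047273 263.2534398  196.53219694]
```

View pics/w3.png

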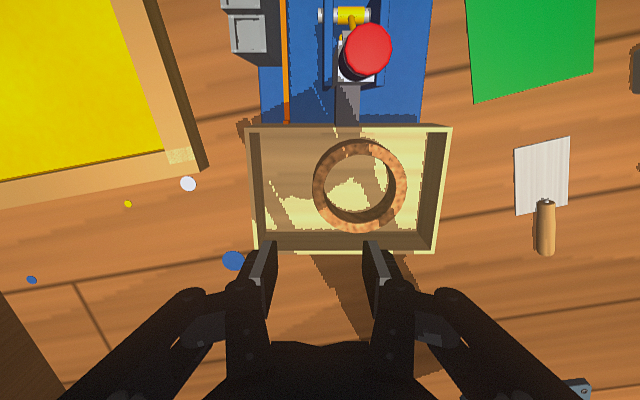

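The view shows the tape at (360,187), unmoved, with the fingers about to straddle its left wall. Going down and gripping.

{"op": "jog_arm", "data": {
  "rows": [0.02, -0.06, 0.95, 0, 0, 0, 0, 0, 0.95, 0, 0, 0, 0, 0, 0.95, 0, 0, 0, 0, 0, 0.95, 0, 0, 0, 0, 0, 0.95, 0, 0, 0, 0, 0, 0.95, 0, 0, 0, 0, 0, 0.9, 0, 0, 0, 0, 0, 0, 0, 0, 0]
}}

```text
time_s: 5.38
tool_pos: [524.6, 264.3, 63.7]
eef_rot: [[0.983, -0.184, -0.003], [-0.184, -0.983, -0.001], [-0.003, 0.002, -1.0]]
ft_force: [-2.0, -0.1, 0.0]
grip_width: 48.3
gripper_force: 0.0
```

{"op": "jog_arm", "data": {
  "rows": [0, 0, 0, 0, 0, 0, 0, 0, 0, 0, 0, 0, 0, 0, 0, 0, 0, 0, 0, 0, 0, 0, 0, 0, 0, 0, 0, 0, 0, 0, 0, 0, 0, 0, 0, 0],
  "gripper": 2
}}

```text
time_s: 5.88
tool_pos: [527.3, 266.0, 67.1]
eef_rot: [[0.983, -0.183, 0.004], [-0.183, -0.983, 0.001], [0.004, -0.001, -1.0]]
ft_force: [1.4, -2.3, 6.9]
grip_width: 11.8
gripper_force: 28.8
```

{"op": "jog_arm", "data": {
  "rows": [0, 0, -0.5, 0, 0, 0, 0, 0, -1, 0, 0, 0, 0, 0, -1, 0, 0, 0, 0, 0, -1, 0, 0, 0, 0, 0, -1, 0, 0, 0, 0, 0, -0.5, 0, 0, 0, 0, 0, 0, 0, 0, 0]
}}

```text
time_s: 6.47
tool_pos: [527.1, 266.5, 168.4]
eef_rot: [[0.983, -0.183, 0.005], [-0.183, -0.983, 0.002], [0.005, -0.002, -1.0]]
ft_force: [1.2, 0.7, -0.5]
grip_width: 12.1
gripper_force: 28.4
```

```bash
python3 - <<'E'
from h import *
o=r.get_obs();k=cal("wrist",o); im,D=r.get_image("wrist"); save("w4.png",im); np.savez("w4.npz",im=im,D=D,pos=o["tool_pos"],rot=o["eef_rot"]); P=cloud(k,D);z=P[...,2]
print(o["tool_pos"],o["grip_width"],o["ft_force"])
R=np.array(o["eef_rot"]);L=(P-np.array(o["tool_pos"]))@R  # tool coords
m=(abs(L[...,0])<50)&(L[...,1]>-10)&(L[...,1]<95)&(z>140)&(z<200)
m2=m&(L[...,2]>-30)&(L[...,2]<5);print(m2.sum(),np.percentile(L[m2],[5,50,95],axis=0).round(1))
t=m&(L[...,1]>20)&(L[...,2]>-35); zt=np.percentile(z[t],95); print(zt)
E
```

```text
[527.10601875 266.5499913  168.37505576] 12.101148654744408 [ 1.17128309  0.72960294 -0.4519218 ]
11510 [[-22.1  -2.5 -20.7]
 [ 15.4  39.2 -19.1]
 [ 42.3  77.9   0.7]]
188.63145173448908
```

View pics/w4.png

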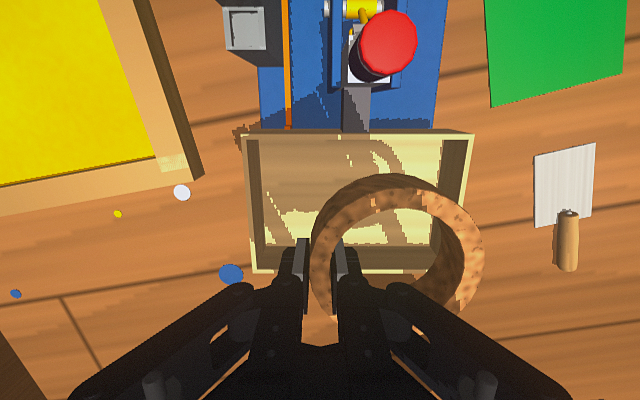

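The tape is held level, with its ring at (400,255) in the picture. Carrying it around the post to the mat.

{"op": "jog_arm", "data": {
  "rows": [0, 0.9, 0, 0, 0, 0, 0, 0.9, 0, 0, 0, 0, 0, 0.9, 0, 0, 0, 0, 0, 0.9, 0, 0, 0, 0, 0, 0.9, 0, 0, 0, 0, 0.8, 0.9, 0, 0, 0, 0, 0.8, 0.9, 0, 0, 0, 0, 0.8, 0.9, 0, 0, 0, 0]
}}

```text
time_s: 7.18
tool_pos: [545.7, 114.8, 163.6]
eef_rot: [[0.983, -0.183, -0.003], [-0.183, -0.983, 0.0], [-0.003, 0.0, -1.0]]
ft_force: [-0.0, 0.4, -0.1]
grip_width: 11.9
gripper_force: 28.5
```

{"op": "jog_arm", "data": {
  "rows": [0.8, 0.9, 0, 0, 0, 0, 0.8, 0.9, 0, 0, 0, 0, 0.8, 0.35, 0, 0, 0, 0, 0.8, 0, 0, 0, 0, 0, 0.8, 0, 0, 0, 0, 0, 0.8, 0, 0, 0, 0, 0, 0.57, 0, 0, 0, 0, 0, 0, 0, 0, 0, 0, 0]
}}

```text
time_s: 7.85
tool_pos: [645.2, 52.9, 162.9]
eef_rot: [[0.983, -0.184, -0.002], [-0.184, -0.983, 0.0], [-0.002, 0.0, -1.0]]
ft_force: [0.2, -0.3, -1.5]
grip_width: 11.9
gripper_force: 28.5
```

```bash
python3 - <<'E'
from h import *
o=r.get_obs();k=cal("wrist",o); im,D=r.get_image("wrist"); P=cloud(k,D);z=P[...,2]
R=np.array(o["eef_rot"]);p0=np.array(o["tool_pos"]);L=(P-p0)@R
print(p0,o["grip_width"],R[0].round(3))
h=cv2.cvtColor(im,cv2.COLOR_RGB2HSV);b=cv2.inRange(h,(3,80,60),(16,230,255))>0
m=b&(abs(L[...,0])<60)&(L[...,1]>-15)&(L[...,1]<100)&(L[...,2]<-15)&(L[...,2]>-26)
q=L[m];A=np.c_[q[:,:2],np.ones(len(q))];print("plane tilt",np.linalg.lstsq(A,q[:,2],rcond=None)[0].round(3),len(q))
hu=cv2.minEnclosingCircle(q[:,:2].astype(np.float32));print("tape circle tool",hu)
g=(cv2.inRange(h,(50,120,60),(75,255,255))>0)&(abs(z-2)<8);rc=cv2.minAreaRect(P[g][:,:2].astype(np.float32));print("mat",rc,g.sum(),np.median(z[g]))
im2,D2=r.get_image("top");h=cv2.cvtColor(im2,cv2.COLOR_RGB2HSV)
E
```

```text
[645.20236684  52.93510793 162.87034132] 11.909131132858459 [ 0.983 -0.184 -0.002]
plane tilt [-1.0000e-03  8.0000e-03 -1.9473e+01] 5626
tape circle tool ((-1.3536142110824585, 38.941627502441406), 45.44091033935547)
mat ((637.3662719726562, 15.486591339111328), (130.10926818847656, 129.64910888671875), 4.181386947631836) 9137 1.9908124611025642
```

The mat centre measures (637.4, 15.5) and the tape is centred over it within 1 mm. Lowering and releasing.

{"op": "jog_arm", "data": {
  "rows": [0.03, -0.03, 1, 0, 0, 0, 0, 0, 1, 0, 0, 0, 0, 0, 1, 0, 0, 0, 0, 0, 1, 0, 0, 0, 0, 0, 1, 0, 0, 0, 0, 0, 1, 0, 0, 0, 0, 0, 1, 0, 0, 0, 0, 0, 0.3, 0, 0, 0]
}}

```text
time_s: 8.62
tool_pos: [641.2, 54.7, 15.6]
eef_rot: [[0.983, -0.183, -0.007], [-0.183, -0.983, 0.001], [-0.007, 0.001, -1.0]]
ft_force: [-1.2, -0.2, -1.8]
grip_width: 11.9
gripper_force: 28.5
```

{"op": "jog_arm", "data": {
  "rows": [0, 0, 0.2, 0, 0, 0, 0, 0, 0, 0, 0, 0, 0, 0, 0, 0, 0, 0]
}}

```text
time_s: 8.87
tool_pos: [645.4, 54.2, 16.3]
eef_rot: [[0.983, -0.183, 0.001], [-0.183, -0.983, -0.0], [0.001, -0.0, -1.0]]
ft_force: [0.2, 0.2, -0.7]
grip_width: 11.8
gripper_force: 28.5
```

{"op": "jog_arm", "data": {
  "rows": [0, 0, 0, 0, 0, 0, 0, 0, 0, 0, 0, 0, 0, 0, 0, 0, 0, 0],
  "gripper": 40
}}

```text
time_s: 9.12
tool_pos: [645.8, 54.0, 16.6]
eef_rot: [[0.983, -0.183, 0.002], [-0.183, -0.983, -0.0], [0.002, -0.0, -1.0]]
ft_force: [0.1, -0.6, -0.4]
grip_width: 39.8
gripper_force: 0.0
```

{"op": "jog_arm", "data": {
  "rows": [0, 0, 0, 0, 0, 0, 0, 0, -0.5, 0, 0, 0, 0, 0, -1, 0, 0, 0, 0, 0, -1, 0, 0, 0, 0, 0, -1, 0, 0, 0, 0, 0, -1, 0, 0, 0, 0, 0, -1, 0, 0, 0]
}}

```text
time_s: 9.7
tool_pos: [645.1, 54.1, 127.3]
eef_rot: [[0.983, -0.183, 0.001], [-0.183, -0.983, -0.0], [0.001, -0.0, -1.0]]
ft_force: [-0.4, 0.3, -0.6]
grip_width: 40.0
gripper_force: 0.0
```

{"op": "jog_arm", "data": {
  "rows": [0, 0, -1, 0, 0, 0, 0, 0, -1, 0, 0, 0, 0, 0, -1, 0, 0, 0, 0, 0, 0, 0, 0, 0]
}}

```text
time_s: 10.03
tool_pos: [647.5, 54.0, 191.3]
eef_rot: [[0.983, -0.183, 0.009], [-0.183, -0.983, -0.001], [0.009, -0.001, -1.0]]
ft_force: [0.5, -0.6, 0.3]
grip_width: 40.1
gripper_force: 0.0
```

```bash
python3 - <<'E'
from h import *
o=r.get_obs();k=cal("wrist",o); im,D=r.get_image("wrist"); P=cloud(k,D);z=P[...,2]; save("w5.png",im)
print(o["tool_pos"],o["time_s"])
m=(abs(z-32)<3)&(np.hypot(P[...,0]-637,P[...,1]-15)<70);print("tape",cv2.minEnclosingCircle(P[m][:,:2].astype(np.float32)),np.percentile(z[m],[5,50,95]))
out,P=caps(k,D,(350,700,-450,-50));print(np.round(out,1).tolist())
kt=cal("top");im,D=r.get_image("top");out,P=caps(kt,D,(350,700,-450,-50));print(np.round(out,1).tolist())
E
```

```text
[647.46092672  54.00217591 191.32463651] 10.0333
tape ((637.5758056640625, 15.747610092163086), 44.778785705566406) [30.35173469 31.87051847 33.08903687]
[[571.7, -120.3, 98.5, 10.9], [455.9, -246.7, 98.1, 9.5], [459.7, -154.8, 98.4, 10.8]]
[[569.7, -118.4, 99.7, 9.3], [544.2, -264.8, 99.8, 9.1], [543.2, -354.9, 99.6, 9.1], [459.6, -156.2, 99.1, 8.3], [454.5, -250.7, 99.2, 8.6], [433.5, -343.0, 99.9, 10.0]]
```

The tape lies centred on the mat at (637.6, 15.7) with its top at 32 mm. Next is the white flask, which needs a yaw correction.

{"op": "jog_arm", "data": {
  "rows": [-0.218, 0.931, 0, 0, 0, 0, -0.218, 0.931, 0, 0, 0, 0, -0.218, 0.931, 0, 0, 0, 0, -0.218, 0.931, 0, 0, 0, 0, -0.218, 0.931, 0, 0, 0, 0, -0.218, 0.931, 0, 0, 0, 0, -0.218, 0.931, 0, 0, 0, 0, -0.218, 0.931, 0, 0, 0, 0],
  "gripper": 60
}}

```text
time_s: 10.8
tool_pos: [582.0, -86.4, 183.7]
eef_rot: [[0.983, -0.183, -0.003], [-0.183, -0.983, 0.001], [-0.003, -0.0, -1.0]]
ft_force: [0.5, -0.8, -0.3]
grip_width: 60.0
gripper_force: 0.0
```

{"op": "jog_arm", "data": {
  "rows": [-0.218, 0.931, 0, 0, 0, 0, -0.218, 0.931, 0, 0, 0, 0, 0, 0, 0.5, 0, 0, -0.853, 0, 0, 0.5, 0, 0, -0.853, 0, 0, 0.5, 0, 0, -0.853, 0, 0, 0, 0, 0, 0, 0, 0, 0, 0, 0, 0]
}}

```text
time_s: 11.38
tool_pos: [566.9, -120.6, 153.8]
eef_rot: [[0.993, 0.12, -0.003], [0.12, -0.993, 0.001], [-0.003, -0.002, -1.0]]
ft_force: [-0.4, 0.5, -0.0]
grip_width: 59.8
gripper_force: 0.0
```

```bash
cat >> h.py <<'E'
def look(tx,ty,tz,nm=None):
    o=r.get_obs();R=np.array(o["eef_rot"]);d=R.T@(np.array([tx,ty,tz])-o["tool_pos"]);print("pos",np.round(o["tool_pos"],1),"yaw",np.degrees(np.arctan2(R[1,0],R[0,0])).round(1),"t",round(o["time_s"],1),"rows to go",(d/20).round(3))
    k=cal("wrist",o);im,D=r.get_image("wrist");
    if nm: save(nm,im)
    c,P=caps(k,D,(350,700,-450,-50));print("caps",np.round(c,1).tolist()); return o,k,im,D,P
def body(P,x,y,zt=60):
    m=(abs(P[...,2]-zt)<2.5)&(np.hypot(P[...,0]-x,P[...,1]-y)<40);rc=cv2.minAreaRect(P[m][:,:2].astype(np.float32));print("body",np.round(rc[0],1),np.round(rc[1],1),round(rc[2],1),m.sum())
E
python3 - <<'E'
from h import *
o,k,im,D,P=look(570.6,-121.2,72); body(P,570.6,-121.2)
E
```

```text
pos [ 566.9 -120.6  153.8] yaw 6.9 t 11.4 rows to go [0.19  0.06  4.089]
caps [[571.5, -120.9, 98.5, 10.6], [545.8, -263.6, 98.5, 11.2], [542.0, -356.1, 98.3, 11.4], [460.0, -154.8, 98.5, 10.9]]
body [ 571.9 -120.9] [46.6 47.2] 8.3 1243
```

{"op": "jog_arm", "data": {
  "rows": [0.22, 0.04, 0.9, 0, 0, 0, 0, 0, 1, 0, 0, 0, 0, 0, 1, 0, 0, 0, 0, 0, 1, 0, 0, 0, 0, 0, 0.15, 0, 0, 0, 0, 0, 0, 0, 0, 0, 0, 0, 0, 0, 0, 0]
}}

```text
time_s: 12.02
tool_pos: [573.2, -121.4, 75.3]
eef_rot: [[0.993, 0.122, 0.001], [0.122, -0.993, -0.0], [0.001, 0.001, -1.0]]
ft_force: [-0.2, 0.4, 0.2]
grip_width: 59.9
gripper_force: 0.0
```

{"op": "jog_arm", "data": {
  "rows": [0, 0, 0, 0, 0, 0, 0, 0, 0, 0, 0, 0, 0, 0, 0, 0, 0, 0, 0, 0, 0, 0, 0, 0, 0, 0, 0, 0, 0, 0, 0, 0, 0, 0, 0, 0],
  "gripper": 12
}}

```text
time_s: 12.52
tool_pos: [573.2, -121.3, 75.5]
eef_rot: [[0.992, 0.123, 0.002], [0.123, -0.992, -0.001], [0.002, 0.001, -1.0]]
ft_force: [0.3, 1.6, 5.7]
grip_width: 20.8
gripper_force: 29.4
```

{"op": "jog_arm", "data": {
  "rows": [0, 0, -0.4, 0, 0, 0, 0, 0, -1, 0, 0, 0, 0, 0, -1, 0, 0, 0, 0, 0, -1, 0, 0, 0.873, 0, 0, -1, 0, 0, 0.873, 0, 0, -1, 0, 0, 0.873, 0, 0, -1, 0, 0, 0, 0, 0, -1, 0, 0, 0]
}}

```text
time_s: 13.18
tool_pos: [572.2, -121.1, 223.5]
eef_rot: [[0.982, -0.191, -0.0], [-0.191, -0.982, 0.0], [-0.0, 0.0, -1.0]]
ft_force: [0.9, -1.0, -1.3]
grip_width: 20.9
gripper_force: 29.4
```

{"op": "jog_arm", "data": {
  "rows": [0, 0, -0.9, 0, 0, 0, 0, 0, 0, 0, 0, 0]
}}

```text
time_s: 13.35
tool_pos: [574.2, -122.0, 244.8]
eef_rot: [[0.982, -0.19, 0.007], [-0.19, -0.982, -0.003], [0.007, 0.002, -1.0]]
ft_force: [0.4, -0.2, -0.7]
grip_width: 20.9
gripper_force: 29.4
```

```bash
python3 - <<'E'
from h import *
o,k,im,D,P=look(555.8,288,235,"w6.png");R=np.array(o["eef_rot"]);L=(P-o["tool_pos"])@R;print(o["grip_width"])
z=P[...,2];m=(np.hypot(L[...,0],L[...,1])<60)&(L[...,2]>-5)&(L[...,2]<25)
print(np.histogram(L[m][:,2],np.arange(-5,26,2)))
E
```

```text
pos [ 574.2 -122.   244.8] yaw -11.0 t 13.3 rows to go [ -4.803 -19.95    0.426]
caps [[542.5, -356.3, 98.6, 10.9], [545.1, -263.4, 98.7, 10.5], [456.5, -251.3, 98.6, 10.8], [433.9, -345.4, 98.5, 10.8], [460.8, -162.4, 98.9, 6.2]]
20.948101597029403
(array([  86,   78,   61,   59,   46,   57,  242,  265,  296,  490, 1004,
        297,  131,   69,   84]), array([-5, -3, -1,  1,  3,  5,  7,  9, 11, 13, 15, 17, 19, 21, 23, 25]))
```

View pics/w6.png

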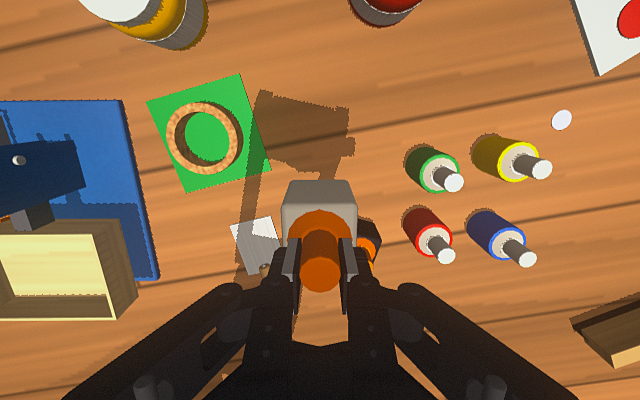

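The flask is gripped upright, with its cap at (322,250) between the pads, and the tape sits on the mat. Carrying it to slot 1, the far +y slot on the column side.

{"op": "jog_arm", "data": {
  "rows": [-0.59, -1, 0, 0, 0, 0, -0.59, -1, 0, 0, 0, 0, -0.59, -1, 0, 0, 0, 0, -0.59, -1, 0, 0, 0, 0, -0.59, -1, 0, 0, 0, 0, -0.59, -1, 0, 0, 0, 0, -0.59, -1, 0, 0, 0, 0, -0.59, -1, 0, 0, 0, 0]
}}

```text
time_s: 14.07
tool_pos: [508.8, 54.9, 238.7]
eef_rot: [[0.982, -0.19, -0.003], [-0.19, -0.982, 0.0], [-0.003, 0.0, -1.0]]
ft_force: [0.0, 0.6, -1.1]
grip_width: 20.8
gripper_force: 29.4
```

{"op": "jog_arm", "data": {
  "rows": [0, -1, 0, 0, 0, 0, 0, -1, 0, 0, 0, 0, 0, -1, 0, 0, 0, 0, 0, -1, 0, 0, 0, 0, 0, -1, 0, 0, 0, 0, 0, -1, 0, 0, 0, 0, 0, -1, 0, 0, 0, 0, 0, -1, 0, 0, 0, 0]
}}

```text
time_s: 14.73
tool_pos: [539.8, 211.7, 238.4]
eef_rot: [[0.982, -0.19, -0.003], [-0.19, -0.982, -0.001], [-0.003, 0.001, -1.0]]
ft_force: [0.3, -0.1, 0.5]
grip_width: 20.9
gripper_force: 29.4
```

{"op": "jog_arm", "data": {
  "rows": [0, -1, 0, 0, 0, 0, 0, -1, 0, 0, 0, 0, 0, -1, 0, 0, 0, 0, 0, -0.9, 0, 0, 0, 0, 0, 0, 0, 0, 0, 0, 0, 0, 0, 0, 0, 0]
}}

```text
time_s: 15.23
tool_pos: [554.6, 287.9, 238.3]
eef_rot: [[0.982, -0.188, -0.003], [-0.188, -0.982, -0.001], [-0.003, 0.002, -1.0]]
ft_force: [0.1, -0.7, -1.5]
grip_width: 20.9
gripper_force: 29.5
```

```bash
cat >> h.py <<'E'
C=np.array([519.4,239.8]);th=np.radians(-10.5);XC=np.array([np.cos(th),np.sin(th)]);YC=np.array([-XC[1],XC[0]])
def slot(a,b): return C+a*XC+b*YC
E
python3 - <<'E'
from h import *
p=slot(28.5,54);o,k,im,D,P=look(*p,137,"w7.png");R=np.array(o["eef_rot"])
rel=np.array(o["tool_pos"])[:2]-C;print("tcp ab",rel@XC,rel@YC)
z=P[...,2];q=P[...,:2]-C;A=q@XC;B=q@YC
m=(abs(z-99)<2.5)&(abs(A)<68)&(abs(B)<95);print("rim",cv2.minAreaRect(P[m][:,:2].astype(np.float32)))
L=(P-o["tool_pos"])@R;m=(abs(L[...,2]-16)<2)&(np.hypot(L[...,0],L[...,1])<45);print("body tool",cv2.minAreaRect(L[m][:,:2].astype(np.float32)),m.sum())
E
```

```text
pos [554.6 287.9 238.3] yaw -10.9 t 15.2 rows to go [ 0.147 -0.026  5.063]
caps []
tcp ab 25.84773463424535 53.67633182094943
rim ((519.941162109375, 238.9227294921875), (174.37551879882812, 120.45491027832031), 79.52734375)
body tool ((7.696901321411133, 0.14181900024414062), (47.20820999145508, 29.732154846191406), 89.57691955566406) 1508
```

View pics/w7.png

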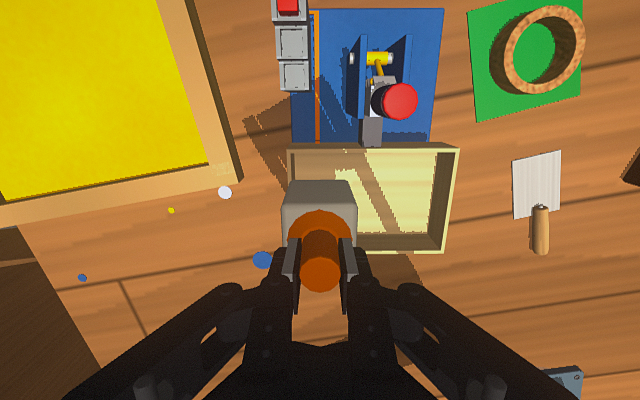

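The flask, centred at about (318,215), is aligned over the +y end of the caddy. The tag shows red on the top step at (287,5). Lowering it in.

{"op": "jog_arm", "data": {
  "rows": [0.12, 0, 0.9, 0, 0, 0, 0, 0, 0.9, 0, 0, 0, 0, 0, 0.9, 0, 0, 0, 0, 0, 0.9, 0, 0, 0, 0, 0, 0.9, 0, 0, 0, 0, 0, 0.5, 0, 0, 0, 0, 0, 0.2, 0, 0, 0, 0, 0, 0, 0, 0, 0]
}}

```text
time_s: 15.95
tool_pos: [557.3, 286.1, 135.3]
eef_rot: [[0.982, -0.191, -0.002], [-0.191, -0.982, -0.001], [-0.002, 0.001, -1.0]]
ft_force: [1.1, -0.8, -0.7]
grip_width: 20.8
gripper_force: 29.6
```

{"op": "jog_arm", "data": {
  "rows": [0, 0, 0, 0, 0, 0, 0, 0, 0, 0, 0, 0]
}}

```text
time_s: 16.12
tool_pos: [558.7, 287.1, 137.6]
eef_rot: [[0.982, -0.19, 0.002], [-0.19, -0.982, 0.001], [0.002, -0.001, -1.0]]
ft_force: [0.5, 0.1, -0.5]
grip_width: 21.0
gripper_force: 29.6
```

{"op": "jog_arm", "data": {
  "rows": [-0.08, 0, 0.1, 0, 0, 0, 0, 0, 0, 0, 0, 0]
}}

```text
time_s: 16.28
tool_pos: [556.3, 287.5, 134.9]
eef_rot: [[0.982, -0.19, 0.001], [-0.19, -0.982, 0.0], [0.001, -0.001, -1.0]]
ft_force: [0.4, 0.8, -0.6]
grip_width: 20.9
gripper_force: 29.6
```

{"op": "jog_arm", "data": {
  "rows": [0, 0, 0, 0, 0, 0, 0, 0, 0, 0, 0, 0, 0, 0, 0, 0, 0, 0],
  "gripper": 40
}}

```text
time_s: 16.53
tool_pos: [556.5, 287.4, 134.7]
eef_rot: [[0.982, -0.19, 0.001], [-0.19, -0.982, 0.0], [0.001, -0.0, -1.0]]
ft_force: [-0.1, 0.8, -0.3]
grip_width: 39.7
gripper_force: 0.0
```

{"op": "jog_arm", "data": {
  "rows": [0, 0, -0.5, 0, 0, 0, 0, 0, -1, 0, 0, 0, 0, 0, -1, 0, 0, 0, 0, 0, -1, 0, 0, 0, 0, 0, -1, 0, 0, 0, 0, 0, 0, 0, 0, 0]
}}

```text
time_s: 17.03
tool_pos: [558.6, 288.1, 230.1]
eef_rot: [[0.982, -0.19, 0.009], [-0.19, -0.982, 0.003], [0.008, -0.004, -1.0]]
ft_force: [-0.0, -0.0, 1.4]
grip_width: 39.9
gripper_force: 0.0
```

```bash
cat >> h.py <<'E'
def incaddy(nm=None):
    o=r.get_obs();k=cal("wrist",o);im,D=r.get_image("wrist"); 
    if nm: save(nm,im)
    c,P=caps(k,D,(420,620,140,345),(150,162))
    for x,y,z,rad in c:
        e=np.array([x,y])-C;print("cap ab",(e@XC).round(1),(e@YC).round(1),"z",z.round(1),"rad",round(rad,1))
    return o,k,im,D,P
E
python3 - <<'E'
from h import *
o,k,im,D,P=incaddy("w8.png");print(o["tool_pos"])
body(P,*slot(28,54),118)
kt=cal("top");im,D=r.get_image("top");c,P=caps(kt,D,(350,700,-450,-50));print(np.round(c,1).tolist())
E
```

```text
cap ab 26.0 53.8 z 156.1 rad 10.3
[558.59976309 288.11199877 230.14344804]
body [555.  288.1] [46.7 45.9] 79.5 1068
[[545.5, -263.1, 98.6, 9.2], [540.4, -353.0, 99.9, 9.6], [456.6, -153.4, 100.0, 10.0], [455.5, -249.5, 99.8, 10.1], [435.1, -345.0, 99.1, 5.9]]
```

The flask sits at caddy (26.0, 53.8), upright, with the cap at z 156 and yaw matching the caddy. Next is the black flask.

{"op": "jog_arm", "data": {
  "rows": [0, 1, 0, 0, 0, 0, 0, 1, 0, 0, 0, 0, 0, 1, 0, 0, 0, 0, 0, 1, 0, 0, 0, 0, 0, 1, 0, 0, 0, 0, 0, 1, 0, 0, 0, 0, 0, 1, 0, 0, 0, 0, 0, 1, 0, 0, 0, 0],
  "gripper": 60
}}

```text
time_s: 17.8
tool_pos: [524.7, 129.3, 222.9]
eef_rot: [[0.982, -0.19, -0.003], [-0.19, -0.982, -0.0], [-0.003, 0.001, -1.0]]
ft_force: [-0.4, -0.7, -0.2]
grip_width: 59.8
gripper_force: 0.0
```

{"op": "jog_arm", "data": {
  "rows": [0, 1, 0, 0, 0, 0, 0, 1, 0, 0, 0, 0, 0, 1, 0, 0, 0, 0, 0, 1, 0, 0, 0, 0, 0, 1, 0, 0, 0, 0, 0, 1, 0, 0, 0, 0, 0, 1, 0, 0, 0, 0, 0, 1, 0, 0, 0, 0]
}}

```text
time_s: 18.47
tool_pos: [494.3, -27.5, 223.0]
eef_rot: [[0.982, -0.19, -0.003], [-0.19, -0.982, 0.001], [-0.003, -0.0, -1.0]]
ft_force: [0.6, 0.5, -0.1]
grip_width: 59.8
gripper_force: 0.0
```

{"op": "jog_arm", "data": {
  "rows": [-0.1, 1, 0.5, 0, 0, 0, -0.1, 1, 0.5, 0, 0, 0, -0.1, 1, 0.5, 0, 0, 0, -0.1, 1, 0.5, 0, 0, 0, -0.1, 1, 0.5, 0, 0, 0, -0.1, 1, 0.5, 0, 0, 0, 0, 0.7, 0.5, 0, 0, 0, 0, 0, 0, 0, 0, 0]
}}

```text
time_s: 19.13
tool_pos: [456.0, -157.4, 151.4]
eef_rot: [[0.981, -0.192, -0.005], [-0.192, -0.981, 0.002], [-0.005, -0.001, -1.0]]
ft_force: [-0.4, 0.3, -0.1]
grip_width: 60.0
gripper_force: 0.0
```

{"op": "jog_arm", "data": {
  "rows": [0, 0, 0, 0, 0, 0.8, 0, 0, 0, 0, 0, 0.8, 0, 0, 0, 0, 0, 0.8, 0, 0, 0, 0, 0, 0, 0, 0, 0, 0, 0, 0]
}}

```text
time_s: 19.55
tool_pos: [458.0, -155.4, 154.0]
eef_rot: [[0.889, -0.458, -0.001], [-0.458, -0.889, 0.001], [-0.001, -0.0, -1.0]]
ft_force: [-1.1, 0.6, -0.0]
grip_width: 59.8
gripper_force: 0.0
```

```bash
python3 - <<'E'
from h import *
o,k,im,D,P=look(459.7,-154.9,74); body(P,459.7,-154.9)
E
```

```text
pos [ 458.  -155.4  154. ] yaw -27.3 t 19.6 rows to go [ 0.067 -0.059  4.   ]
caps [[545.1, -263.6, 98.8, 10.6], [433.9, -345.1, 98.5, 11.2], [456.8, -251.3, 98.6, 10.6], [459.9, -155.0, 98.7, 10.5]]
body [ 460.2 -155. ] [47.4 46.3] 62.5 1234
```

{"op": "jog_arm", "data": {
  "rows": [0.07, -0.06, 1, 0, 0, 0, 0, 0, 1, 0, 0, 0, 0, 0, 1, 0, 0, 0, 0, 0, 0.95, 0, 0, 0, 0, 0, 0.15, 0, 0, 0, 0, 0, 0, 0, 0, 0, 0, 0, 0, 0, 0, 0]
}}

```text
time_s: 20.18
tool_pos: [460.4, -155.8, 72.9]
eef_rot: [[0.888, -0.46, 0.0], [-0.46, -0.888, -0.0], [0.0, 0.0, -1.0]]
ft_force: [0.5, -1.0, -0.2]
grip_width: 60.2
gripper_force: 0.0
```

{"op": "jog_arm", "data": {
  "rows": [0, 0, 0, 0, 0, 0, 0, 0, 0, 0, 0, 0, 0, 0, 0, 0, 0, 0, 0, 0, 0, 0, 0, 0, 0, 0, 0, 0, 0, 0, 0, 0, 0, 0, 0, 0],
  "gripper": 12
}}

```text
time_s: 20.68
tool_pos: [460.7, -156.1, 73.1]
eef_rot: [[0.887, -0.461, 0.002], [-0.461, -0.887, -0.001], [0.002, 0.0, -1.0]]
ft_force: [0.0, -0.2, 6.1]
grip_width: 20.9
gripper_force: 31.0
```

{"op": "jog_arm", "data": {
  "rows": [0, 0, -0.4, 0, 0, 0, 0, 0, -1, 0, 0, 0, 0, 0, -1, 0, 0, 0, 0, 0, -1, 0, 0, -0.823, 0, 0, -1, 0, 0, -0.823, 0, 0, -1, 0, 0, -0.823, 0, 0, -1, 0, 0, 0, 0, 0, -1, 0, 0, 0]
}}

```text
time_s: 21.35
tool_pos: [459.6, -155.4, 221.5]
eef_rot: [[0.983, -0.181, -0.0], [-0.181, -0.983, 0.0], [-0.0, -0.0, -1.0]]
ft_force: [0.7, 0.2, -0.7]
grip_width: 20.7
gripper_force: 30.4
```

{"op": "jog_arm", "data": {
  "rows": [0, -1, -0.9, 0, 0, 0, 0, -1, -0.2, 0, 0, 0, 0, -1, 0, 0, 0, 0, 0, -1, 0, 0, 0, 0, 0, -1, 0, 0, 0, 0, 0, -1, 0, 0, 0, 0, 0, -1, 0, 0, 0, 0, 0, -1, 0, 0, 0, 0]
}}

```text
time_s: 22.02
tool_pos: [488.8, 2.7, 242.5]
eef_rot: [[0.983, -0.182, -0.001], [-0.182, -0.983, 0.0], [-0.001, -0.0, -1.0]]
ft_force: [1.2, 0.2, -1.1]
grip_width: 21.0
gripper_force: 30.5
```

{"op": "jog_arm", "data": {
  "rows": [-0.25, -1, 0, 0, 0, 0, -0.25, -1, 0, 0, 0, 0, -0.25, -1, 0, 0, 0, 0, -0.25, -1, 0, 0, 0, 0, -0.25, -1, 0, 0, 0, 0, -0.25, -1, 0, 0, 0, 0, -0.25, -1, 0, 0, 0, 0, -0.25, -1, 0, 0, 0, 0]
}}

```text
time_s: 22.68
tool_pos: [478.3, 167.2, 242.5]
eef_rot: [[0.983, -0.182, -0.001], [-0.182, -0.983, -0.0], [-0.001, 0.0, -1.0]]
ft_force: [0.4, 0.4, 0.2]
grip_width: 21.1
gripper_force: 30.5
```

{"op": "jog_arm", "data": {
  "rows": [0, -1, 0, 0, 0, 0, 0, -1, 0, 0, 0, 0, 0, -1, 0, 0, 0, 0, 0, -1, 0, 0, 0, 0, 0, -1, 0, 0, 0, 0, 0, -1, 0, 0, 0, 0, 0, 0, 0, 0, 0, 0, 0, 0, 0, 0, 0, 0]
}}

```text
time_s: 23.35
tool_pos: [500.2, 284.7, 242.0]
eef_rot: [[0.984, -0.18, -0.001], [-0.18, -0.984, -0.001], [-0.001, 0.001, -1.0]]
ft_force: [-0.1, -0.8, -1.0]
grip_width: 20.6
gripper_force: 30.5
```

```bash
cat >> h.py <<'E'
def over(a,b,nm=None):
    p=slot(a,b);o,k,im,D,P=look(*p,135,nm);R=np.array(o["eef_rot"]);e=np.array(o["tool_pos"])[:2]-C;print("tcp ab",(e@XC).round(1),(e@YC).round(1),"w",round(o["grip_width"],1))
    L=(P-o["tool_pos"])@R;m=(L[...,2]>10)&(L[...,2]<20)&(np.hypot(L[...,0],L[...,1])<45);zt=np.median(L[m][:,2]);m&=abs(L[...,2]-zt)<2
    q=L[m];print("body tool z",zt.round(1),"xmax",np.percentile(q[:,0],99).round(1),"y",np.percentile(q[:,1],[1,99]).round(1),cv2.minAreaRect(q[:,:2].astype(np.float32))[2])
E
python3 -c "
from h import *
over(-27,54,'w9.png')"
```

```text
pos [500.2 284.7 242. ] yaw -10.4 t 23.4 rows to go [ 0.008 -0.669  5.352]
caps []
tcp ab -27.0 40.7 w 20.6
body tool z 13.4 xmax 21.8 y [-22.9  23. ] 89.59830474853516
```

{"op": "jog_arm", "data": {
  "rows": [0.04, -0.66, 0.5, 0, 0, 0, 0, 0, 0.9, 0, 0, 0, 0, 0, 0.9, 0, 0, 0, 0, 0, 0.9, 0, 0, 0, 0, 0, 0.9, 0, 0, 0, 0, 0, 0.9, 0, 0, 0, 0, 0, 0.3, 0, 0, 0, 0, 0, 0, 0, 0, 0]
}}

```text
time_s: 24.07
tool_pos: [502.6, 296.2, 134.2]
eef_rot: [[0.983, -0.183, -0.004], [-0.183, -0.983, -0.002], [-0.004, 0.002, -1.0]]
ft_force: [0.2, -0.4, -1.2]
grip_width: 20.6
gripper_force: 30.5
```

{"op": "jog_arm", "data": {
  "rows": [0, 0, 0, 0, 0, 0, 0, 0, 0, 0, 0, 0]
}}

```text
time_s: 24.23
tool_pos: [504.7, 297.2, 137.5]
eef_rot: [[0.983, -0.182, 0.002], [-0.182, -0.983, 0.001], [0.002, -0.001, -1.0]]
ft_force: [-0.3, -0.2, -0.6]
grip_width: 21.0
gripper_force: 30.5
```

{"op": "jog_arm", "data": {
  "rows": [0, 0, 0.22, 0, 0, 0, 0, 0, 0, 0, 0, 0]
}}

```text
time_s: 24.4
tool_pos: [504.2, 297.1, 132.3]
eef_rot: [[0.983, -0.182, 0.001], [-0.182, -0.983, 0.0], [0.001, -0.001, -1.0]]
ft_force: [-0.8, -0.9, -1.5]
grip_width: 20.9
gripper_force: 30.5
```

{"op": "jog_arm", "data": {
  "rows": [0, 0, 0, 0, 0, 0, 0, 0, 0, 0, 0, 0, 0, 0, 0, 0, 0, 0],
  "gripper": 40
}}

```text
time_s: 24.65
tool_pos: [504.1, 297.2, 132.3]
eef_rot: [[0.983, -0.182, 0.001], [-0.182, -0.983, 0.0], [0.001, -0.0, -1.0]]
ft_force: [0.5, 0.5, -0.2]
grip_width: 40.0
gripper_force: 0.0
```

{"op": "jog_arm", "data": {
  "rows": [0, 0, -0.5, 0, 0, 0, 0, 0, -1, 0, 0, 0, 0, 0, -1, 0, 0, 0, 0, 0, -1, 0, 0, 0, 0, 0, -1, 0, 0, 0, 0, 0, 0, 0, 0, 0]
}}

```text
time_s: 25.15
tool_pos: [506.2, 298.0, 227.4]
eef_rot: [[0.983, -0.182, 0.008], [-0.182, -0.983, 0.003], [0.008, -0.004, -1.0]]
ft_force: [0.7, -0.4, 0.1]
grip_width: 40.0
gripper_force: 0.0
```

```bash
python3 - <<'E'
from h import *
o,k,im,D,P=incaddy();print(o["tool_pos"],o["eef_rot"][0])
body(P,*slot(-26,54),118)
kt=cal("top");im,D=r.get_image("top");c,P=caps(kt,D,(350,700,-450,-50));print(np.round(c,1).tolist())
E
```

```text
cap ab 97.3 2.9 z 160.9 rad 7.8
cap ab 25.9 54.0 z 156.0 rad 10.5
cap ab -27.3 53.9 z 156.0 rad 10.5
[506.19876006 297.9654791  227.44528938] [ 0.98330933 -0.18175454  0.00824958]
body [510.4 296.5] [46.4 61.9] 79.7 1449
[[545.2, -264.4, 100.7, 8.2], [540.2, -355.3, 100.9, 7.1], [457.9, -249.7, 98.7, 9.1], [434.0, -342.8, 99.6, 10.4]]
```

Both flasks sit within 1 mm of their slots. Next is the green bottle.

{"op": "jog_arm", "data": {
  "rows": [0, 1, 0, 0, 0, 0, 0, 1, 0, 0, 0, 0, 0, 1, 0, 0, 0, 0, 0, 1, 0, 0, 0, 0, 0, 1, 0, 0, 0, 0, 0, 1, 0, 0, 0, 0, 0, 1, 0, 0, 0, 0, 0, 1, 0, 0, 0, 0],
  "gripper": 60
}}

```text
time_s: 25.92
tool_pos: [473.6, 138.8, 220.6]
eef_rot: [[0.983, -0.182, -0.003], [-0.182, -0.983, -0.0], [-0.003, 0.001, -1.0]]
ft_force: [0.3, -0.9, -1.1]
grip_width: 59.9
gripper_force: 0.0
```

{"op": "jog_arm", "data": {
  "rows": [0, 1, 0, 0, 0, 0, 0, 1, 0, 0, 0, 0, 0.5, 1, 0, 0, 0, 0, 0.5, 1, 0, 0, 0, 0, 0.5, 1, 0, 0, 0, 0, 0.5, 1, 0, 0, 0, 0, 0.5, 1, 0, 0, 0, 0, 0.5, 1, 0, 0, 0, 0]
}}

```text
time_s: 26.58
tool_pos: [504.0, -29.4, 220.6]
eef_rot: [[0.983, -0.182, -0.002], [-0.182, -0.983, 0.001], [-0.002, -0.0, -1.0]]
ft_force: [0.2, -0.4, 0.7]
grip_width: 60.3
gripper_force: 0.0
```

{"op": "jog_arm", "data": {
  "rows": [0.5, 1, 0, 0, 0, 0, 0.5, 1, 0, 0, 0, 0, 0.5, 1, 0, 0, 0, 0, 0.5, 1, 0, 0, 0, 0, 0.5, 1, 0, 0, 0, 0, 0.5, 1, 0, 0, 0, 0, 0.5, 1, 0.5, 0, 0, 0, 0.5, 1, 0.5, 0, 0, 0]
}}

```text
time_s: 27.25
tool_pos: [554.2, -201.3, 200.8]
eef_rot: [[0.983, -0.182, -0.001], [-0.182, -0.983, 0.001], [-0.001, -0.0, -1.0]]
ft_force: [-0.1, 0.7, -1.0]
grip_width: 59.9
gripper_force: 0.0
```

{"op": "jog_arm", "data": {
  "rows": [0, 1, 0.7, 0, 0, 0, 0, 1, 0.7, 0, 0, 0, 0, 1, 0.7, 0, 0, 0, 0, 0.25, 0.5, 0, 0, 0, 0, 0, 0, 0, 0, 0, 0, 0, 0, 0, 0, 0]
}}

```text
time_s: 27.75
tool_pos: [541.7, -263.4, 148.7]
eef_rot: [[0.983, -0.183, -0.002], [-0.183, -0.983, 0.002], [-0.003, -0.002, -1.0]]
ft_force: [0.6, 0.8, 0.1]
grip_width: 60.0
gripper_force: 0.0
```

```bash
python3 -c "
from h import *
look(545.0,-263.7,74)"
```

```text
pos [ 541.7 -263.4  148.7] yaw -10.5 t 27.8 rows to go [ 0.174 -0.008  3.733]
caps [[542.4, -355.9, 98.6, 10.7], [545.3, -264.1, 98.6, 10.6], [456.5, -251.6, 98.6, 10.9]]
```

{"op": "jog_arm", "data": {
  "rows": [0.11, 0, 1, 0, 0, 0, 0, 0, 1, 0, 0, 0, 0, 0, 1, 0, 0, 0, 0, 0, 0.75, 0, 0, 0, 0, 0, 0.15, 0, 0, 0, 0, 0, 0, 0, 0, 0, 0, 0, 0, 0, 0, 0]
}}

```text
time_s: 28.38
tool_pos: [545.6, -264.4, 73.3]
eef_rot: [[0.983, -0.181, 0.002], [-0.181, -0.983, -0.001], [0.002, 0.001, -1.0]]
ft_force: [0.1, 0.4, 0.0]
grip_width: 59.9
gripper_force: 0.0
```

{"op": "jog_arm", "data": {
  "rows": [0, 0, 0, 0, 0, 0, 0, 0, 0, 0, 0, 0, 0, 0, 0, 0, 0, 0, 0, 0, 0, 0, 0, 0, 0, 0, 0, 0, 0, 0, 0, 0, 0, 0, 0, 0],
  "gripper": 12
}}

```text
time_s: 28.88
tool_pos: [545.2, -265.0, 72.9]
eef_rot: [[0.983, -0.182, 0.002], [-0.182, -0.983, -0.001], [0.002, 0.001, -1.0]]
ft_force: [0.4, 0.7, 5.8]
grip_width: 20.9
gripper_force: 30.7
```

{"op": "jog_arm", "data": {
  "rows": [0, 0, -0.4, 0, 0, 0, 0, 0, -1, 0, 0, 0, 0, 0, -1, 0, 0, 0, 0, 0, -1, 0, 0, 0, 0, 0, -1, 0, 0, 0, 0, 0, -1, 0, 0, 0, 0, 0, -1, 0, 0, 0, 0, -1, -1, 0, 0, 0]
}}

```text
time_s: 29.55
tool_pos: [547.4, -247.8, 220.8]
eef_rot: [[0.983, -0.185, -0.001], [-0.185, -0.983, -0.002], [-0.0, 0.002, -1.0]]
ft_force: [0.3, -0.0, -1.3]
grip_width: 20.7
gripper_force: 30.2
```

{"op": "jog_arm", "data": {
  "rows": [-0.5, -1, -0.9, 0, 0, 0, -0.5, -1, -0.2, 0, 0, 0, -0.5, -1, 0, 0, 0, 0, -0.5, -1, 0, 0, 0, 0, -0.5, -1, 0, 0, 0, 0, -0.5, -1, 0, 0, 0, 0, -0.5, -1, 0, 0, 0, 0, -0.5, -1, 0, 0, 0, 0]
}}

```text
time_s: 30.22
tool_pos: [497.8, -72.2, 242.0]
eef_rot: [[0.983, -0.182, -0.001], [-0.182, -0.983, 0.0], [-0.001, -0.0, -1.0]]
ft_force: [0.2, -0.2, -0.1]
grip_width: 21.0
gripper_force: 30.2
```

{"op": "jog_arm", "data": {
  "rows": [-0.5, -1, 0, 0, 0, 0, 0, -1, 0, 0, 0, 0, 0, -1, 0, 0, 0, 0, 0, -1, 0, 0, 0, 0, 0, -1, 0, 0, 0, 0, 0, -1, 0, 0, 0, 0, 0, -1, 0, 0, 0, 0, 0, -1, 0, 0, 0, 0]
}}

```text
time_s: 30.88
tool_pos: [517.6, 86.9, 242.0]
eef_rot: [[0.983, -0.182, -0.001], [-0.182, -0.983, -0.0], [-0.001, 0.0, -1.0]]
ft_force: [0.4, 0.8, -0.6]
grip_width: 21.1
gripper_force: 30.2
```

{"op": "jog_arm", "data": {
  "rows": [0, -1, 0, 0, 0, 0, 0, -1, 0, 0, 0, 0, 0, -1, 0, 0, 0, 0, 0, -1, 0, 0, 0, 0, 0, -1, 0, 0, 0, 0, 0, -1, 0, 0, 0, 0, 0, -1, 0, 0, 0, 0, 0, -0.3, 0, 0, 0, 0]
}}

```text
time_s: 31.55
tool_pos: [544.3, 231.9, 241.7]
eef_rot: [[0.984, -0.18, -0.001], [-0.18, -0.984, 0.001], [-0.001, -0.001, -1.0]]
ft_force: [-0.2, -0.5, -0.3]
grip_width: 21.1
gripper_force: 30.2
```

{"op": "jog_arm", "data": {
  "rows": [0, 0, 0, 0, 0, 0, 0, 0, 0, 0, 0, 0]
}}

```text
time_s: 31.72
tool_pos: [544.1, 229.2, 241.7]
eef_rot: [[0.983, -0.181, -0.001], [-0.181, -0.983, -0.001], [-0.001, 0.001, -1.0]]
ft_force: [0.1, -1.0, -0.7]
grip_width: 20.9
gripper_force: 30.2
```

```bash
python3 -c "
from h import *
over(27,0)"
```

```text
pos [544.1 229.2 241.7] yaw -10.4 t 31.7 rows to go [ 0.041 -0.303  5.333]
caps []
tcp ab 26.3 -6.0 w 20.9
body tool z 12.9 xmax 23.8 y [-23.4  23.7] 0.030121266841888428
```

{"op": "jog_arm", "data": {
  "rows": [0, -0.3, 0.5, 0, 0, 0, 0, 0, 0.9, 0, 0, 0, 0, 0, 0.9, 0, 0, 0, 0, 0, 0.9, 0, 0, 0, 0, 0, 0.9, 0, 0, 0, 0, 0, 0.9, 0, 0, 0, 0, 0, 0.3, 0, 0, 0, 0, 0, 0, 0, 0, 0]
}}

```text
time_s: 32.43
tool_pos: [544.2, 234.5, 133.6]
eef_rot: [[0.983, -0.183, -0.004], [-0.183, -0.983, -0.001], [-0.004, 0.002, -1.0]]
ft_force: [-0.3, 0.3, -0.5]
grip_width: 21.1
gripper_force: 30.3
```

{"op": "jog_arm", "data": {
  "rows": [-0.05, 0, 0.15, 0, 0, 0, 0, 0, 0, 0, 0, 0, 0, 0, 0, 0, 0, 0]
}}

```text
time_s: 32.68
tool_pos: [545.2, 235.7, 133.9]
eef_rot: [[0.983, -0.182, 0.002], [-0.182, -0.983, 0.0], [0.002, -0.001, -1.0]]
ft_force: [-0.2, 0.5, -0.7]
grip_width: 20.7
gripper_force: 30.3
```

{"op": "jog_arm", "data": {
  "rows": [0, 0, 0.1, 0, 0, 0, 0, 0, 0, 0, 0, 0]
}}

```text
time_s: 32.85
tool_pos: [544.9, 235.7, 131.4]
eef_rot: [[0.983, -0.182, 0.001], [-0.182, -0.983, 0.0], [0.001, -0.0, -1.0]]
ft_force: [0.8, 0.2, 0.5]
grip_width: 21.0
gripper_force: 30.3
```

{"op": "jog_arm", "data": {
  "rows": [0, 0, 0, 0, 0, 0, 0, 0, 0, 0, 0, 0, 0, 0, 0, 0, 0, 0],
  "gripper": 40
}}

```text
time_s: 33.1
tool_pos: [544.8, 235.7, 131.2]
eef_rot: [[0.983, -0.182, 0.001], [-0.182, -0.983, 0.0], [0.001, -0.0, -1.0]]
ft_force: [-0.4, -0.2, -0.3]
grip_width: 40.1
gripper_force: 0.0
```

{"op": "jog_arm", "data": {
  "rows": [0, 0, -0.5, 0, 0, 0, 0, 0, -1, 0, 0, 0, 0, 0, -1, 0, 0, 0, 0, 0, -1, 0, 0, 0, 0, 0, -1, 0, 0, 0, 0, 0, 0, 0, 0, 0]
}}

```text
time_s: 33.6
tool_pos: [547.0, 236.2, 226.5]
eef_rot: [[0.983, -0.182, 0.009], [-0.182, -0.983, 0.002], [0.008, -0.003, -1.0]]
ft_force: [1.0, -0.1, 0.6]
grip_width: 39.9
gripper_force: 0.0
```

```bash
python3 - <<'E'
from h import *
o,k,im,D,P=incaddy();print(o["tool_pos"])
kt=cal("top");im,D=r.get_image("top");c,P=caps(kt,D,(350,700,-450,-50));print(np.round(c,1).tolist())
E
```

```text
cap ab 27.9 52.9 z 156.0 rad 10.6
cap ab 26.2 0.9 z 155.9 rad 10.6
cap ab -19.6 30.6 z 155.8 rad 6.9
[546.97406883 236.2450196  226.48745704]
[[543.3, -355.7, 100.4, 7.8], [457.4, -251.5, 99.9, 9.4], [433.7, -342.4, 99.5, 8.3]]
```

One cap reading, (-19.6, 30.6), is odd. I'll look at the caddy before going on.

{"op": "jog_arm", "data": {
  "rows": [-0.5, 1, -0.5, 0, 0, 0, -0.5, 1, -0.5, 0, 0, 0, -0.5, 1, 0, 0, 0, 0, 0, 0, 0, 0, 0, 0, 0, 0, 0, 0, 0, 0]
}}

```text
time_s: 34.12
tool_pos: [503.3, 181.5, 240.1]
eef_rot: [[0.983, -0.183, -0.002], [-0.183, -0.983, -0.0], [-0.002, 0.0, -1.0]]
ft_force: [0.1, -0.2, 1.0]
grip_width: 40.0
gripper_force: 0.0
```

```bash
python3 - <<'E'
from h import *
o,k,im,D,P=incaddy("w10.png");print(o["tool_pos"])
E
```

```text
cap ab 98.2 -7.5 z 160.5 rad 6.1
cap ab 27.4 52.3 z 156.1 rad 10.7
cap ab 26.0 0.7 z 156.0 rad 10.6
cap ab -20.0 37.5 z 155.9 rad 10.6
[503.3112146  181.47699368 240.13430341]
```

View pics/w10.png

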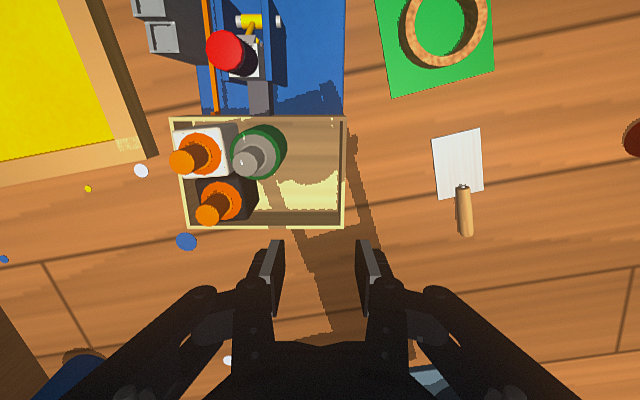

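The view shows the black flask (238,195) shoved about 16 mm toward the middle and turned slightly: the announced knock. The white flask and green bottle are in place. I'll measure its yaw and set it back.

```bash
python3 - <<'E'
from h import *
o=r.get_obs();k=cal("wrist",o);im,D=r.get_image("wrist");P=cloud(k,D);q=P[...,:2]-C;A=q@XC;B=q@YC;z=P[...,2]
for nm,(a,b) in dict(black=(-20,37.5),white=(27.4,52.3)).items():
    m=(abs(z-118)<3)&(np.hypot(A-a,B-b)<34)
    dark=im.max(2)<90
    if nm=="black": m&=dark|(im[...,0]>1.5*im[...,2])
    m&=~((np.hypot(A-26,B-.7)<28))
    l=cv2.connectedComponents(m.astype(np.uint8))[1]
    rc=cv2.minAreaRect(np.c_[A[m],B[m]].astype(np.float32));print(nm,rc,m.sum())
p=slot(-20,37.5);look(*p,200)
E
```

```text
black ((-14.59720230102539, 38.075103759765625), (57.00910568237305, 46.946388244628906), 5.668490409851074) 1054
white ((22.310073852539062, 52.236480712890625), (57.33556365966797, 47.13775634765625), 4.5426130294799805) 1463
pos [504.2 182.3 240.2] yaw -10.5 t 34.2 rows to go [-0.773 -4.84   2.009]
caps []
```

```bash
python3 - <<'E'
from h import *
o=r.get_obs();k=cal("wrist",o);im,D=r.get_image("wrist");P=cloud(k,D);q=P[...,:2]-C;A=q@XC;B=q@YC;z=P[...,2]
for nm,(a,b) in dict(black=(-20,37.5),white=(27.4,52.3)).items():
    m=(abs(z-118)<2)&(np.hypot(A-a,B-b)<35)
    m&= (im.max(2)<80) if nm=="black" else (im.min(2)>120)
    m=cv2.morphologyEx(m.astype(np.uint8),cv2.MORPH_OPEN,np.ones((2,2)))>0
    n,l,s,c=cv2.connectedComponentsWithStats(m.astype(np.uint8));
    rc=cv2.minAreaRect(np.c_[A[m],B[m]].astype(np.float32));print(nm,rc,m.sum(),s[1:,4])
    # outline edges by side: fit
    X=np.c_[A[m],B[m]]
    e=[]
    for bb in np.arange(b-20,b+20,2):
        t=X[abs(X[:,1]-bb)<1]
        if len(t): e.append((bb,t[:,0].min(),t[:,0].max()))
    e=np.array(e);print(e.round(1).tolist())
E
```

```text
black ((-27.346153259277344, 37.068992614746094), (57.858551025390625, 46.3198356628418), 3.6310105323791504) 410 [  4  10 106 127   6  15   6 136]
[[17.5, -40.8, -0.3], [19.5, -40.5, 1.6], [21.5, -41.4, 2.4], [23.5, -55.5, 2.5], [25.5, -55.6, 2.3], [27.5, -55.6, -2.9], [29.5, -55.3, 1.6], [31.5, -55.7, 0.3], [33.5, -41.8, 1.3], [35.5, -55.8, -55.6], [37.5, -55.4, -55.1], [39.5, -55.8, -55.1], [41.5, -55.5, 0.5], [43.5, -55.4, 0.4], [45.5, -1.6, -0.7], [47.5, -2.7, -0.5], [49.5, -3.6, 0.5], [51.5, -5.6, 0.2], [53.5, -8.7, 0.3], [55.5, -18.7, 0.5]]
white ((19.863542556762695, 56.83659362792969), (57.927703857421875, 55.97925567626953), 5.043606281280518) 586 [ 27 155 162   6  24 149  63]
[[32.3, 4.3, 50.3], [34.3, 4.1, 50.4], [36.3, 4.4, 48.6], [38.3, 4.8, 48.7], [40.3, 5.1, 49.5], [42.3, 5.3, 48.6], [44.3, 3.3, 49.4], [46.3, 3.0, 49.4], [48.3, 46.8, 49.5], [50.3, 46.8, 49.5], [52.3, 48.5, 49.4], [54.3, 4.0, 48.6], [56.3, 2.0, 48.5], [58.3, 4.2, 48.6], [60.3, 4.2, 48.5], [62.3, 3.9, 47.8], [64.3, 4.0, 46.8], [66.3, 3.0, 45.8], [68.3, 2.9, 46.7], [70.3, 2.7, 46.5]]
```

Both flasks have turned about +5°. White at (27, 52) still fits, so I'll re-grip only the black one at caddy (-20, 37.5).

{"op": "jog_arm", "data": {
  "rows": [-0.19, -1, 0, 0, 0, 0, -0.19, -1, 0, 0, 0, 0, -0.19, -1, 0, 0, 0, 0, -0.2, -1, 0, 0, 0, 0, 0, -0.84, 0, 0, 0, 0, 0, 0, 0.5, 0, 0, -0.73, 0, 0, 0, 0, 0, 0, 0, 0, 0, 0, 0, 0]
}}

```text
time_s: 34.98
tool_pos: [506.2, 280.4, 229.8]
eef_rot: [[0.995, -0.096, -0.002], [-0.096, -0.995, -0.001], [-0.002, 0.001, -1.0]]
ft_force: [0.2, -0.1, 0.1]
grip_width: 40.0
gripper_force: 0.0
```

```bash
python3 - <<'E'
from h import *
incaddy();look(*slot(-20,37.5),133)
E
```

```text
cap ab 96.8 3.7 z 160.7 rad 7.1
cap ab 27.6 53.0 z 155.9 rad 10.7
cap ab 26.0 1.2 z 155.9 rad 10.6
cap ab -19.6 37.9 z 156.0 rad 10.5
pos [506.5 280.2 230.4] yaw -5.6 t 35.0 rows to go [ 0.008 -0.011  4.869]
caps []
```

{"op": "jog_arm", "data": {
  "rows": [0, 0, 0.9, 0, 0, 0, 0, 0, 0.9, 0, 0, 0, 0, 0, 0.9, 0, 0, 0, 0, 0, 0.9, 0, 0, 0, 0, 0, 0.9, 0, 0, 0, 0, 0, 0.4, 0, 0, 0, 0, 0, 0, 0, 0, 0, 0, 0, 0, 0, 0, 0]
}}

```text
time_s: 35.75
tool_pos: [507.0, 279.8, 133.3]
eef_rot: [[0.995, -0.096, 0.0], [-0.096, -0.995, 0.0], [0.0, -0.0, -1.0]]
ft_force: [0.2, -0.8, -0.7]
grip_width: 39.9
gripper_force: 0.0
```

{"op": "jog_arm", "data": {
  "rows": [0, 0, 0, 0, 0, 0, 0, 0, 0, 0, 0, 0, 0, 0, 0, 0, 0, 0, 0, 0, 0, 0, 0, 0, 0, 0, 0, 0, 0, 0],
  "gripper": 12
}}

```text
time_s: 36.17
tool_pos: [507.6, 280.4, 134.2]
eef_rot: [[0.995, -0.095, 0.003], [-0.095, -0.995, 0.001], [0.003, -0.001, -1.0]]
ft_force: [-0.3, 0.1, 4.9]
grip_width: 20.8
gripper_force: 29.8
```

{"op": "jog_arm", "data": {
  "rows": [0, 0, -0.5, 0, 0, 0, 0, 0, -1, 0, 0, 0.38, 0, 0, 0, 0, 0, 0.38, -0.2, -0.43, 0, 0, 0, 0, -0.2, -0.43, 0, 0, 0, 0, 0, 0, 0, 0, 0, 0, 0, 0, 0, 0, 0, 0]
}}

```text
time_s: 36.75
tool_pos: [501.1, 299.2, 162.2]
eef_rot: [[0.983, -0.183, -0.002], [-0.183, -0.983, -0.001], [-0.001, 0.001, -1.0]]
ft_force: [-0.3, -0.6, -1.2]
grip_width: 20.8
gripper_force: 29.4
```

```bash
python3 -c "
from h import *
over(-27.5,55)"
```

```text
pos [501.1 299.2 162.2] yaw -10.5 t 36.8 rows to go [6.80e-02 1.00e-03 1.36e+00]
caps []
tcp ab -28.8 55.0 w 20.8
body tool z 16.7 xmax 22.2 y [-22.3  22.9] 89.74298095703125
```

{"op": "jog_arm", "data": {
  "rows": [0.07, 0, 0.6, 0, 0, 0, 0, 0, 0.6, 0, 0, 0, 0, 0, 0.1, 0, 0, 0, 0, 0, 0, 0, 0, 0, 0, 0, 0, 0, 0, 0]
}}

```text
time_s: 37.22
tool_pos: [503.4, 298.1, 136.9]
eef_rot: [[0.983, -0.185, -0.0], [-0.185, -0.983, -0.0], [-0.0, 0.0, -1.0]]
ft_force: [-1.0, -0.5, -1.1]
grip_width: 21.0
gripper_force: 29.5
```

{"op": "jog_arm", "data": {
  "rows": [0, 0, 0.07, 0, 0, 0, 0, 0, 0, 0, 0, 0, 0, 0, 0, 0, 0, 0]
}}

```text
time_s: 37.47
tool_pos: [503.6, 298.3, 136.0]
eef_rot: [[0.983, -0.185, 0.001], [-0.185, -0.983, 0.0], [0.001, -0.0, -1.0]]
ft_force: [-0.2, 0.8, -1.6]
grip_width: 20.9
gripper_force: 29.5
```

{"op": "jog_arm", "data": {
  "rows": [0, 0, 0, 0, 0, 0, 0, 0, 0, 0, 0, 0, 0, 0, 0, 0, 0, 0],
  "gripper": 40
}}

```text
time_s: 37.72
tool_pos: [503.5, 298.2, 135.8]
eef_rot: [[0.983, -0.185, 0.001], [-0.185, -0.983, 0.0], [0.0, -0.0, -1.0]]
ft_force: [-0.9, -0.8, -0.4]
grip_width: 40.0
gripper_force: 0.0
```

{"op": "jog_arm", "data": {
  "rows": [0, 0, -0.5, 0, 0, 0, 0, 0, -1, 0, 0, 0, 0, 0, -1, 0, 0, 0, 0, 0, -1, 0, 0, 0, 0, 0, -1, 0, 0, 0, 0, 1, 0, 0, 0, 0, 0, 1, 0, 0, 0, 0, 0, 0.5, 0, 0, 0, 0]
}}

```text
time_s: 38.38
tool_pos: [494.0, 247.8, 226.8]
eef_rot: [[0.983, -0.186, 0.001], [-0.186, -0.983, -0.0], [0.001, 0.0, -1.0]]
ft_force: [0.2, -0.2, 0.2]
grip_width: 40.1
gripper_force: 0.0
```

{"op": "jog_arm", "data": {
  "rows": [0, 1, 0, 0, 0, 0, 0, 1, 0, 0, 0, 0, 0, 0, 0, 0, 0, 0, 0, 0, 0, 0, 0, 0]
}}

```text
time_s: 38.72
tool_pos: [486.8, 209.3, 226.0]
eef_rot: [[0.982, -0.187, 0.001], [-0.187, -0.982, 0.001], [0.0, -0.001, -1.0]]
ft_force: [-0.5, 1.1, 0.6]
grip_width: 39.9
gripper_force: 0.0
```

```bash
python3 - <<'E'
from h import *
o,k,im,D,P=incaddy();look(542.2,-356,150)
kt=cal("top");im,D=r.get_image("top");c,P=caps(kt,D,(350,700,-450,-50));print(np.round(c,1).tolist())
E
```

```text
cap ab 100.0 -3.1 z 160.8 rad 10.2
cap ab 28.7 52.4 z 156.1 rad 10.6
cap ab 26.2 0.7 z 156.1 rad 10.6
cap ab -27.2 54.5 z 156.0 rad 10.8
pos [486.9 209.9 225.9] yaw -10.8 t 38.8 rows to go [ 7.992 27.285  3.778]
caps []
[[540.1, -354.0, 99.6, 9.5], [456.3, -248.1, 100.8, 10.3], [432.0, -344.2, 99.9, 9.2]]
```

The black flask is back at (-27.2, 54.5). Next is the yellow bottle.

{"op": "jog_arm", "data": {
  "rows": [0, 1, 0, 0, 0, 0, 0, 1, 0, 0, 0, 0, 0, 1, 0, 0, 0, 0, 0, 1, 0, 0, 0, 0, 0, 1, 0, 0, 0, 0, 0.4, 1, 0, 0, 0, 0, 0.4, 1, 0, 0, 0, 0, 0.4, 1, 0, 0, 0, 0],
  "gripper": 60
}}

```text
time_s: 39.53
tool_pos: [481.0, 48.0, 225.7]
eef_rot: [[0.983, -0.184, 0.0], [-0.184, -0.983, 0.0], [0.0, -0.0, -1.0]]
ft_force: [-0.1, -0.3, 0.7]
grip_width: 59.9
gripper_force: 0.0
```

{"op": "jog_arm", "data": {
  "rows": [0.4, 1, 0, 0, 0, 0, 0.4, 1, 0, 0, 0, 0, 0.4, 1, 0, 0, 0, 0, 0.4, 1, 0, 0, 0, 0, 0.4, 1, 0, 0, 0, 0, 0.4, 1, 0, 0, 0, 0, 0.4, 1, 0, 0, 0, 0, 0.4, 1, 0, 0, 0, 0]
}}

```text
time_s: 40.2
tool_pos: [514.5, -121.4, 225.4]
eef_rot: [[0.983, -0.184, 0.0], [-0.184, -0.983, 0.0], [-0.0, -0.0, -1.0]]
ft_force: [0.6, 0.3, 1.0]
grip_width: 60.1
gripper_force: 0.0
```

{"op": "jog_arm", "data": {
  "rows": [0.4, 1, 0, 0, 0, 0, 0.4, 1, 0, 0, 0, 0, 0.4, 1, 0, 0, 0, 0, 0.4, 1, 0, 0, 0, 0, 0.4, 1, 0, 0, 0, 0, 0.4, 1, 0, 0, 0, 0, 0.4, 1, 0.5, 0, 0, 0, 0.4, 1, 0.5, 0, 0, 0]
}}

```text
time_s: 40.87
tool_pos: [548.4, -290.8, 205.7]
eef_rot: [[0.983, -0.184, 0.001], [-0.184, -0.983, -0.001], [0.002, 0.0, -1.0]]
ft_force: [0.2, 0.8, -0.4]
grip_width: 59.8
gripper_force: 0.0
```

{"op": "jog_arm", "data": {
  "rows": [0.4, 1, 0.9, 0, 0, 0, 0, 1, 0.9, 0, 0, 0, 0, 1, 0.9, 0, 0, 0, 0, 0.3, 0.1, 0, 0, 0, 0, 0, 0, 0, 0, 0, 0, 0, 0, 0, 0, 0, 0, 0, 0, 0, 0, 0]
}}

```text
time_s: 41.45
tool_pos: [543.8, -355.6, 150.9]
eef_rot: [[0.983, -0.184, 0.002], [-0.184, -0.983, -0.001], [0.002, 0.0, -1.0]]
ft_force: [-0.4, 0.1, -0.5]
grip_width: 59.8
gripper_force: 0.0
```

```bash
python3 -c "
from h import *
look(542.1,-356,74)"
```

```text
pos [ 543.8 -355.6  150.9] yaw -10.6 t 41.5 rows to go [-0.084  0.034  3.843]
caps [[542.3, -356.7, 98.7, 10.7], [434.1, -345.6, 98.6, 10.7]]
```

{"op": "jog_arm", "data": {
  "rows": [-0.09, 0.04, 1, 0, 0, 0, 0, 0, 1, 0, 0, 0, 0, 0, 1, 0, 0, 0, 0, 0, 0.8, 0, 0, 0, 0, 0, 0.1, 0, 0, 0, 0, 0, 0, 0, 0, 0, 0, 0, 0, 0, 0, 0]
}}

```text
time_s: 42.08
tool_pos: [541.7, -356.9, 73.1]
eef_rot: [[0.983, -0.185, 0.002], [-0.185, -0.983, -0.001], [0.002, 0.001, -1.0]]
ft_force: [0.3, -0.4, 0.3]
grip_width: 60.0
gripper_force: 0.0
```

{"op": "jog_arm", "data": {
  "rows": [0, 0, 0, 0, 0, 0, 0, 0, 0, 0, 0, 0, 0, 0, 0, 0, 0, 0, 0, 0, 0, 0, 0, 0, 0, 0, 0, 0, 0, 0, 0, 0, 0, 0, 0, 0],
  "gripper": 12
}}

```text
time_s: 42.58
tool_pos: [541.3, -357.3, 72.6]
eef_rot: [[0.983, -0.186, 0.001], [-0.186, -0.983, -0.001], [0.002, 0.001, -1.0]]
ft_force: [0.4, 0.6, 6.4]
grip_width: 20.9
gripper_force: 30.4
```

{"op": "jog_arm", "data": {
  "rows": [0, 0, -0.4, 0, 0, 0, 0, 0, -1, 0, 0, 0, 0, 0, -1, 0, 0, 0, 0, 0, -1, 0, 0, 0, 0, 0, -1, 0, 0, 0, 0, 0, -1, 0, 0, 0, 0, 0, -1, 0, 0, 0, 0, -1, -1, 0, 0, 0]
}}

```text
time_s: 43.25
tool_pos: [543.4, -340.1, 220.3]
eef_rot: [[0.982, -0.188, -0.001], [-0.188, -0.982, -0.002], [-0.0, 0.002, -1.0]]
ft_force: [0.1, -1.2, -0.8]
grip_width: 20.7
gripper_force: 30.0
```

{"op": "jog_arm", "data": {
  "rows": [-0.5, -1, -0.9, 0, 0, 0, -0.5, -1, -0.2, 0, 0, 0, -0.5, -1, 0, 0, 0, 0, -0.5, -1, 0, 0, 0, 0, -0.5, -1, 0, 0, 0, 0, -0.5, -1, 0, 0, 0, 0, -0.5, -1, 0, 0, 0, 0, -0.5, -1, 0, 0, 0, 0]
}}

```text
time_s: 43.92
tool_pos: [494.7, -164.1, 241.6]
eef_rot: [[0.983, -0.186, -0.001], [-0.186, -0.983, 0.0], [-0.001, -0.0, -1.0]]
ft_force: [-0.4, -0.5, -0.4]
grip_width: 20.8
gripper_force: 30.0
```

{"op": "jog_arm", "data": {
  "rows": [-0.5, -1, 0, 0, 0, 0, -0.5, -1, 0, 0, 0, 0, -0.5, -1, 0, 0, 0, 0, -0.5, -1, 0, 0, 0, 0, -0.5, -1, 0, 0, 0, 0, -0.5, -1, 0, 0, 0, 0, -0.5, -1, 0, 0, 0, 0, -0.4, -1, 0, 0, 0, 0]
}}

```text
time_s: 44.58
tool_pos: [447.5, 7.5, 241.7]
eef_rot: [[0.983, -0.186, -0.001], [-0.186, -0.983, 0.0], [-0.001, 0.0, -1.0]]
ft_force: [0.8, 0.9, 0.4]
grip_width: 20.6
gripper_force: 30.0
```

{"op": "jog_arm", "data": {
  "rows": [0, -1, 0, 0, 0, 0, 0, -1, 0, 0, 0, 0, 0, -1, 0, 0, 0, 0, 0, -1, 0, 0, 0, 0, 0, -1, 0, 0, 0, 0, 0, -1, 0, 0, 0, 0, 0, -1, 0, 0, 0, 0, 0, -1, 0, 0, 0, 0]
}}

```text
time_s: 45.25
tool_pos: [478.0, 164.6, 241.6]
eef_rot: [[0.983, -0.185, -0.0], [-0.185, -0.983, -0.0], [-0.0, 0.0, -1.0]]
ft_force: [-0.4, -0.2, 0.1]
grip_width: 20.8
gripper_force: 30.0
```

{"op": "jog_arm", "data": {
  "rows": [0, -1, 0, 0, 0, 0, 0, -1, 0, 0, 0, 0, 0, -1, 0, 0, 0, 0, 0, -1, 0, 0, 0, 0, 0, 0, 0, 0, 0, 0, 0, 0, 0, 0, 0, 0]
}}

```text
time_s: 45.75
tool_pos: [492.7, 242.9, 241.3]
eef_rot: [[0.983, -0.184, -0.001], [-0.184, -0.983, -0.001], [-0.001, 0.001, -1.0]]
ft_force: [-0.7, -0.0, -0.5]
grip_width: 20.8
gripper_force: 30.0
```

```bash
python3 -c "
from h import *
over(-27,0);incaddy()"
```

```text
pos [492.7 242.9 241.3] yaw -10.6 t 45.8 rows to go [-4.000e-03 -9.600e-02  5.313e+00]
caps []
tcp ab -26.8 -1.9 w 20.8
body tool z 12.7 xmax 24.7 y [-23.3  23.8] 0.32777124643325806
cap ab 100.0 -1.0 z 160.5 rad 10.6
cap ab 29.0 52.6 z 156.0 rad 10.7
cap ab 26.0 0.8 z 155.9 rad 10.5
cap ab -27.3 54.7 z 156.1 rad 10.4
```

{"op": "jog_arm", "data": {
  "rows": [-0.05, -0.1, 0.5, 0, 0, 0, 0, 0, 0.9, 0, 0, 0, 0, 0, 0.9, 0, 0, 0, 0, 0, 0.9, 0, 0, 0, 0, 0, 0.9, 0, 0, 0, 0, 0, 0.9, 0, 0, 0, 0, 0, 0.3, 0, 0, 0, 0, 0, 0, 0, 0, 0]
}}

```text
time_s: 46.52
tool_pos: [490.9, 243.4, 133.5]
eef_rot: [[0.982, -0.186, -0.004], [-0.186, -0.982, -0.001], [-0.004, 0.002, -1.0]]
ft_force: [0.4, -0.4, -0.5]
grip_width: 20.9
gripper_force: 30.1
```

{"op": "jog_arm", "data": {
  "rows": [-0.05, 0, 0.2, 0, 0, 0, 0, 0, 0, 0, 0, 0, 0, 0, 0, 0, 0, 0]
}}

```text
time_s: 46.77
tool_pos: [491.9, 244.7, 132.4]
eef_rot: [[0.983, -0.186, 0.001], [-0.186, -0.983, 0.0], [0.001, -0.001, -1.0]]
ft_force: [0.6, -0.6, -0.5]
grip_width: 21.3
gripper_force: 30.1
```

```bash
python3 -c "
from h import *
over(-27,0)"
```

```text
pos [491.9 244.7 132.4] yaw -10.7 t 46.8 rows to go [ 0.045 -0.009 -0.132]
caps []
tcp ab -27.9 -0.2 w 21.3
body tool z 14.0 xmax 41.4 y [-42.   23.8] 74.0895767211914
```

{"op": "jog_arm", "data": {
  "rows": [0, 0, 0, 0, 0, 0, 0, 0, 0, 0, 0, 0, 0, 0, 0, 0, 0, 0],
  "gripper": 40
}}

```text
time_s: 47.07
tool_pos: [491.7, 244.8, 132.0]
eef_rot: [[0.983, -0.185, 0.001], [-0.185, -0.983, 0.0], [0.001, -0.0, -1.0]]
ft_force: [-0.7, 0.8, 0.7]
grip_width: 39.9
gripper_force: 0.0
```

{"op": "jog_arm", "data": {
  "rows": [0, 0, -0.5, 0, 0, 0, 0, 0, -1, 0, 0, 0, 0, 0, -1, 0, 0, 0, 0, 0, -1, 0, 0, 0, 0, 0, -1, 0, 0, 0, 0, 1, 0, 0, 0, 0, 0, 1, 0, 0, 0, 0, 0, 1, 0, 0, 0, 0]
}}

```text
time_s: 47.73
tool_pos: [480.4, 185.4, 222.9]
eef_rot: [[0.983, -0.184, 0.002], [-0.184, -0.983, 0.0], [0.002, -0.001, -1.0]]
ft_force: [0.5, 0.3, 0.3]
grip_width: 40.2
gripper_force: 0.0
```

```bash
python3 - <<'E'
from h import *
o,k,im,D,P=incaddy();look(456.5,-251.5,150)
kt=cal("top");im,D=r.get_image("top");c,P=caps(kt,D,(350,700,-450,-50));print(np.round(c,1).tolist())
E
```

```text
cap ab 99.2 -4.3 z 161.0 rad 9.4
cap ab 28.6 52.4 z 156.1 rad 10.9
cap ab 25.9 0.5 z 156.0 rad 10.4
cap ab -27.3 54.0 z 156.0 rad 10.6
cap ab -27.2 0.2 z 155.9 rad 10.6
pos [479.6 182.3 222.6] yaw -10.7 t 47.8 rows to go [ 2.881 21.52   3.685]
caps []
[[453.6, -246.8, 99.4, 8.0], [433.8, -343.8, 99.2, 9.8]]
```

Four are in and well placed. Next is the red bottle.

{"op": "jog_arm", "data": {
  "rows": [0, 1, 0, 0, 0, 0, 0, 1, 0, 0, 0, 0, 0, 1, 0, 0, 0, 0, 0, 1, 0, 0, 0, 0, 0, 1, 0, 0, 0, 0, 0, 1, 0, 0, 0, 0, 0, 1, 0, 0, 0, 0, 0, 1, 0, 0, 0, 0],
  "gripper": 60
}}

```text
time_s: 48.55
tool_pos: [450.9, 28.4, 222.1]
eef_rot: [[0.983, -0.185, 0.001], [-0.185, -0.983, 0.0], [0.001, -0.001, -1.0]]
ft_force: [-0.3, -0.0, -0.6]
grip_width: 60.3
gripper_force: 0.0
```

{"op": "jog_arm", "data": {
  "rows": [0.4, 1, 0, 0, 0, 0, 0.4, 1, 0, 0, 0, 0, 0.4, 1, 0, 0, 0, 0, 0.4, 1, 0, 0, 0, 0, 0.4, 1, 0, 0, 0, 0, 0.4, 1, 0, 0, 0, 0, 0.4, 1, 0, 0, 0, 0, 0, 1, 0, 0, 0, 0]
}}

```text
time_s: 49.22
tool_pos: [477.8, -140.0, 222.0]
eef_rot: [[0.983, -0.185, 0.002], [-0.185, -0.983, -0.0], [0.002, -0.0, -1.0]]
ft_force: [0.3, 0.4, 0.6]
grip_width: 59.8
gripper_force: 0.0
```

{"op": "jog_arm", "data": {
  "rows": [0, 1, 0.5, 0, 0, 0, 0, 1, 0.5, 0, 0, 0, 0, 1, 0.9, 0, 0, 0, 0, 1, 0.9, 0, 0, 0, 0, 1, 0.7, 0, 0, 0, 0, 0.5, 0, 0, 0, 0, 0, 0, 0, 0, 0, 0, 0, 0, 0, 0, 0, 0]
}}

```text
time_s: 49.88
tool_pos: [456.4, -247.2, 152.4]
eef_rot: [[0.982, -0.186, 0.001], [-0.186, -0.982, -0.0], [0.001, -0.0, -1.0]]
ft_force: [-0.2, -0.1, 0.1]
grip_width: 59.9
gripper_force: 0.0
```

```bash
python3 -c "
from h import *
look(456.3,-251.6,73.5)"
```

```text
pos [ 456.4 -247.2  152.4] yaw -10.7 t 49.9 rows to go [0.032 0.217 3.944]
caps [[456.4, -251.7, 98.7, 10.6], [433.8, -345.1, 98.5, 10.7]]
```

{"op": "jog_arm", "data": {
  "rows": [0, 0.22, 1, 0, 0, 0, 0, 0, 1, 0, 0, 0, 0, 0, 1, 0, 0, 0, 0, 0, 0.9, 0, 0, 0, 0, 0, 0.1, 0, 0, 0, 0, 0, 0, 0, 0, 0, 0, 0, 0, 0, 0, 0]
}}

```text
time_s: 50.52
tool_pos: [455.8, -251.4, 72.9]
eef_rot: [[0.983, -0.184, 0.002], [-0.184, -0.983, -0.001], [0.002, 0.001, -1.0]]
ft_force: [-0.1, -0.5, 0.6]
grip_width: 60.2
gripper_force: 0.0
```

{"op": "jog_arm", "data": {
  "rows": [0, 0, 0, 0, 0, 0, 0, 0, 0, 0, 0, 0, 0, 0, 0, 0, 0, 0, 0, 0, 0, 0, 0, 0, 0, 0, 0, 0, 0, 0, 0, 0, 0, 0, 0, 0],
  "gripper": 12
}}

```text
time_s: 51.02
tool_pos: [455.4, -251.8, 72.5]
eef_rot: [[0.983, -0.186, 0.002], [-0.186, -0.983, -0.001], [0.002, 0.001, -1.0]]
ft_force: [0.3, 1.5, 6.8]
grip_width: 21.4
gripper_force: 29.5
```

{"op": "jog_arm", "data": {
  "rows": [0, 0, -0.4, 0, 0, 0, 0, 0, -1, 0, 0, 0, 0, 0, -1, 0, 0, 0, 0, 0, -1, 0, 0, 0, 0, 0, -1, 0, 0, 0, 0, 0, -1, 0, 0, 0, 0, 0, -1, 0, 0, 0, 0, -1, -1, 0, 0, 0]
}}

```text
time_s: 51.68
tool_pos: [458.0, -234.3, 220.8]
eef_rot: [[0.982, -0.188, -0.0], [-0.188, -0.982, -0.002], [0.0, 0.002, -1.0]]
ft_force: [0.7, -0.1, -0.0]
grip_width: 21.1
gripper_force: 29.5
```

{"op": "jog_arm", "data": {
  "rows": [0, -1, -0.9, 0, 0, 0, 0, -1, -0.2, 0, 0, 0, 0, -1, 0, 0, 0, 0, 0, -1, 0, 0, 0, 0, 0, -1, 0, 0, 0, 0, 0, -1, 0, 0, 0, 0, 0, -1, 0, 0, 0, 0, 0, -1, 0, 0, 0, 0]
}}

```text
time_s: 52.35
tool_pos: [487.9, -73.7, 241.8]
eef_rot: [[0.983, -0.186, -0.0], [-0.186, -0.983, 0.0], [-0.0, 0.0, -1.0]]
ft_force: [0.4, -0.0, -1.2]
grip_width: 20.9
gripper_force: 29.6
```

{"op": "jog_arm", "data": {
  "rows": [0, -1, 0, 0, 0, 0, 0, -1, 0, 0, 0, 0, 0, -1, 0, 0, 0, 0, 0, -1, 0, 0, 0, 0, 0, -1, 0, 0, 0, 0, 0, -1, 0, 0, 0, 0, 0, -1, 0, 0, 0, 0, 0, -1, 0, 0, 0, 0]
}}

```text
time_s: 53.02
tool_pos: [517.6, 83.4, 241.7]
eef_rot: [[0.983, -0.186, -0.0], [-0.186, -0.983, -0.0], [-0.0, 0.0, -1.0]]
ft_force: [-0.2, -0.4, -0.1]
grip_width: 21.1
gripper_force: 29.6
```

{"op": "jog_arm", "data": {
  "rows": [0, -1, 0, 0, 0, 0, 0, -1, 0, 0, 0, 0, 0, -1, 0, 0, 0, 0, 0, -1, 0, 0, 0, 0, 0, -1, 0, 0, 0, 0, 0, 0, 0, 0, 0, 0, 0, 0, 0, 0, 0, 0]
}}

```text
time_s: 53.6
tool_pos: [536.0, 181.4, 241.4]
eef_rot: [[0.983, -0.184, -0.001], [-0.184, -0.983, -0.0], [-0.001, 0.001, -1.0]]
ft_force: [-0.4, -0.7, -0.4]
grip_width: 21.2
gripper_force: 29.7
```

```bash
python3 -c "
from h import *
over(27,-54);incaddy()"
```

```text
pos [536.  181.4 241.4] yaw -10.6 t 53.6 rows to go [ 4.00e-03 -2.20e-02  5.32e+00]
caps []
tcp ab 27.0 -54.4 w 21.2
body tool z 12.7 xmax 25.1 y [-23.1  23.7] 0.47179993987083435
cap ab 100.1 -10.0 z 160.2 rad 4.7
cap ab 29.1 52.7 z 156.0 rad 10.6
cap ab 26.1 0.5 z 155.9 rad 10.6
cap ab -27.4 54.5 z 155.9 rad 10.8
cap ab -27.3 0.5 z 155.9 rad 10.6
```

{"op": "jog_arm", "data": {
  "rows": [-0.05, 0, 0.5, 0, 0, 0, 0, 0, 0.9, 0, 0, 0, 0, 0, 0.9, 0, 0, 0, 0, 0, 0.9, 0, 0, 0, 0, 0, 0.9, 0, 0, 0, 0, 0, 0.9, 0, 0, 0, 0, 0, 0.3, 0, 0, 0, 0, 0, 0, 0, 0, 0]
}}

```text
time_s: 54.37
tool_pos: [533.8, 180.0, 133.4]
eef_rot: [[0.982, -0.187, -0.005], [-0.187, -0.982, -0.001], [-0.004, 0.002, -1.0]]
ft_force: [0.0, -0.3, -0.3]
grip_width: 21.2
gripper_force: 29.6
```

{"op": "jog_arm", "data": {
  "rows": [-0.05, 0, 0.2, 0, 0, 0, 0, 0, 0, 0, 0, 0, 0, 0, 0, 0, 0, 0]
}}

```text
time_s: 54.62
tool_pos: [534.9, 181.2, 132.4]
eef_rot: [[0.983, -0.186, 0.002], [-0.186, -0.983, 0.0], [0.001, -0.0, -1.0]]
ft_force: [0.0, 0.1, -0.7]
grip_width: 21.0
gripper_force: 29.7
```

{"op": "jog_arm", "data": {
  "rows": [0, 0, 0, 0, 0, 0, 0, 0, 0, 0, 0, 0, 0, 0, 0, 0, 0, 0],
  "gripper": 40
}}

```text
time_s: 54.87
tool_pos: [534.8, 181.3, 132.2]
eef_rot: [[0.983, -0.185, 0.001], [-0.185, -0.983, 0.0], [0.001, -0.0, -1.0]]
ft_force: [0.2, 0.2, 0.4]
grip_width: 39.9
gripper_force: 0.0
```

{"op": "jog_arm", "data": {
  "rows": [0, 0, -0.5, 0, 0, 0, 0, 0, -1, 0, 0, 0, 0, 0, -1, 0, 0, 0, 0, 0, -1, 0, 0, 0, 0, 0, -1, 0, 0, 0, 0, 1, 0, 0, 0, 0, 0, 1, 0, 0, 0, 0, 0, 1, 0, 0, 0, 0]
}}

```text
time_s: 55.53
tool_pos: [523.5, 121.9, 223.1]
eef_rot: [[0.983, -0.184, 0.002], [-0.184, -0.983, -0.0], [0.002, -0.0, -1.0]]
ft_force: [0.7, 0.5, -0.6]
grip_width: 39.8
gripper_force: 0.0
```

```bash
python3 - <<'E'
from h import *
o,k,im,D,P=incaddy();look(433.7,-345.3,150)
kt=cal("top");im,D=r.get_image("top");c,P=caps(kt,D,(350,700,-450,-50));print(np.round(c,1).tolist())
E
```

```text
cap ab 99.5 -9.0 z 161.1 rad 6.2
cap ab 28.7 52.2 z 155.9 rad 10.9
cap ab 27.4 -54.8 z 155.8 rad 10.8
cap ab 25.9 0.2 z 155.9 rad 10.8
cap ab -27.3 53.9 z 155.9 rad 10.8
cap ab -27.0 -0.0 z 155.8 rad 10.7
pos [522.8 118.7 222.8] yaw -10.7 t 55.6 rows to go [-0.076 23.614  3.695]
caps []
[[430.8, -340.5, 100.3, 5.7]]
```

Five are in. Last is the blue bottle.

{"op": "jog_arm", "data": {
  "rows": [0, 1, 0, 0, 0, 0, 0, 1, 0, 0, 0, 0, 0, 1, 0, 0, 0, 0, 0, 1, 0, 0, 0, 0, 0, 1, 0, 0, 0, 0, 0, 1, 0, 0, 0, 0, 0, 1, 0, 0, 0, 0, 0, 1, 0, 0, 0, 0],
  "gripper": 60
}}

```text
time_s: 56.35
tool_pos: [493.9, -35.0, 222.1]
eef_rot: [[0.983, -0.185, 0.001], [-0.185, -0.983, 0.0], [0.001, -0.0, -1.0]]
ft_force: [0.0, -0.7, -0.1]
grip_width: 60.0
gripper_force: 0.0
```

{"op": "jog_arm", "data": {
  "rows": [0, 1, 0, 0, 0, 0, 0, 1, 0, 0, 0, 0, 0, 1, 0, 0, 0, 0, 0, 1, 0, 0, 0, 0, 0, 1, 0, 0, 0, 0, 0, 1, 0, 0, 0, 0, 0, 1, 0, 0, 0, 0, 0, 1, 0, 0, 0, 0]
}}

```text
time_s: 57.02
tool_pos: [464.5, -192.5, 222.1]
eef_rot: [[0.983, -0.185, 0.001], [-0.185, -0.983, 0.0], [0.001, -0.0, -1.0]]
ft_force: [0.2, 0.5, 0.5]
grip_width: 60.2
gripper_force: 0.0
```

{"op": "jog_arm", "data": {
  "rows": [0, 1, 0, 0, 0, 0, 0, 1, 0, 0, 0, 0, 0, 1, 0.5, 0, 0, 0, 0, 1, 0.9, 0, 0, 0, 0, 1, 0.9, 0, 0, 0, 0, 1, 0.9, 0, 0, 0, 0, 1, 0.3, 0, 0, 0, 0, 0.7, 0, 0, 0, 0]
}}

```text
time_s: 57.68
tool_pos: [435.1, -343.9, 149.8]
eef_rot: [[0.983, -0.186, -0.002], [-0.186, -0.983, 0.002], [-0.002, -0.002, -1.0]]
ft_force: [0.1, 0.3, -0.1]
grip_width: 60.2
gripper_force: 0.0
```

{"op": "jog_arm", "data": {
  "rows": [0, 0, 0, 0, 0, 0, 0, 0, 0, 0, 0, 0]
}}

```text
time_s: 57.85
tool_pos: [436.1, -343.9, 152.3]
eef_rot: [[0.982, -0.186, 0.001], [-0.186, -0.982, -0.0], [0.001, 0.0, -1.0]]
ft_force: [0.8, 0.9, 0.1]
grip_width: 60.0
gripper_force: 0.0
```

```bash
python3 -c "
from h import *
look(433.7,-345.3,73.5)"
```

```text
pos [ 436.1 -343.9  152.3] yaw -10.7 t 57.9 rows to go [-0.107  0.091  3.938]
caps [[433.7, -345.6, 98.7, 10.6]]
```

{"op": "jog_arm", "data": {
  "rows": [-0.11, 0.1, 1, 0, 0, 0, 0, 0, 1, 0, 0, 0, 0, 0, 1, 0, 0, 0, 0, 0, 0.9, 0, 0, 0, 0, 0, 0.1, 0, 0, 0, 0, 0, 0, 0, 0, 0, 0, 0, 0, 0, 0, 0]
}}

```text
time_s: 58.48
tool_pos: [433.7, -345.0, 72.8]
eef_rot: [[0.983, -0.185, 0.001], [-0.185, -0.983, -0.001], [0.001, 0.001, -1.0]]
ft_force: [-0.6, -0.1, 0.6]
grip_width: 59.5
gripper_force: 0.0
```

{"op": "jog_arm", "data": {
  "rows": [0, 0, 0, 0, 0, 0, 0, 0, 0, 0, 0, 0, 0, 0, 0, 0, 0, 0, 0, 0, 0, 0, 0, 0, 0, 0, 0, 0, 0, 0, 0, 0, 0, 0, 0, 0],
  "gripper": 12
}}

```text
time_s: 58.98
tool_pos: [433.4, -345.5, 72.6]
eef_rot: [[0.983, -0.186, 0.001], [-0.186, -0.983, -0.001], [0.001, 0.001, -1.0]]
ft_force: [-0.6, 1.0, 5.5]
grip_width: 21.1
gripper_force: 29.2
```

{"op": "jog_arm", "data": {
  "rows": [0, 0, -0.4, 0, 0, 0, 0, 0, -1, 0, 0, 0, 0, 0, -1, 0, 0, 0, 0, 0, -1, 0, 0, 0, 0, 0, -1, 0, 0, 0, 0, 0, -1, 0, 0, 0, 0, 0, -1, 0, 0, 0, 0, -1, -1, 0, 0, 0]
}}

```text
time_s: 59.65
tool_pos: [436.0, -328.0, 220.7]
eef_rot: [[0.982, -0.188, -0.0], [-0.188, -0.982, -0.002], [0.0, 0.002, -1.0]]
ft_force: [0.7, -0.4, -0.6]
grip_width: 20.9
gripper_force: 29.5
```

{"op": "jog_arm", "data": {
  "rows": [-0.3, -1, -0.9, 0, 0, 0, -0.3, -1, -0.2, 0, 0, 0, -0.3, -1, 0, 0, 0, 0, -0.3, -1, 0, 0, 0, 0, -0.3, -1, 0, 0, 0, 0, -0.3, -1, 0, 0, 0, 0, -0.3, -1, 0, 0, 0, 0, -0.3, -1, 0, 0, 0, 0]
}}

```text
time_s: 60.32
tool_pos: [418.5, -158.3, 241.8]
eef_rot: [[0.983, -0.186, -0.0], [-0.186, -0.983, 0.0], [-0.0, -0.0, -1.0]]
ft_force: [0.2, 0.1, -1.0]
grip_width: 21.3
gripper_force: 29.5
```

{"op": "jog_arm", "data": {
  "rows": [-0.2, -1, 0, 0, 0, 0, 0, -1, 0, 0, 0, 0, 0, -1, 0, 0, 0, 0, 0, -1, 0, 0, 0, 0, 0, -1, 0, 0, 0, 0, 0, -1, 0, 0, 0, 0, 0, -1, 0, 0, 0, 0, 0, -1, 0, 0, 0, 0]
}}

```text
time_s: 60.98
tool_pos: [444.6, -0.4, 241.8]
eef_rot: [[0.983, -0.186, -0.0], [-0.186, -0.983, -0.0], [-0.0, 0.0, -1.0]]
ft_force: [-0.3, -0.7, -1.5]
grip_width: 21.1
gripper_force: 29.5
```

{"op": "jog_arm", "data": {
  "rows": [0, -1, 0, 0, 0, 0, 0, -1, 0, 0, 0, 0, 0, -1, 0, 0, 0, 0, 0, -1, 0, 0, 0, 0, 0, -1, 0, 0, 0, 0, 0, -1, 0, 0, 0, 0, 0, -1, 0, 0, 0, 0, 0, -1, 0, 0, 0, 0]
}}

```text
time_s: 61.65
tool_pos: [474.3, 156.8, 241.8]
eef_rot: [[0.983, -0.185, -0.0], [-0.185, -0.983, -0.0], [-0.0, 0.0, -1.0]]
ft_force: [0.4, 0.0, -0.7]
grip_width: 20.8
gripper_force: 29.5
```

{"op": "jog_arm", "data": {
  "rows": [0, -1, 0, 0, 0, 0, 0, -0.8, 0, 0, 0, 0, 0, 0, 0, 0, 0, 0, 0, 0, 0, 0, 0, 0]
}}

```text
time_s: 61.98
tool_pos: [480.8, 191.5, 241.5]
eef_rot: [[0.983, -0.184, -0.001], [-0.184, -0.983, -0.001], [-0.001, 0.001, -1.0]]
ft_force: [0.2, -0.4, -0.5]
grip_width: 21.1
gripper_force: 29.6
```

```bash
python3 -c "
from h import *
over(-27,-54);incaddy()"
```

```text
pos [480.8 191.5 241.5] yaw -10.6 t 62.0 rows to go [ 0.11  -0.027  5.323]
caps []
tcp ab -29.1 -54.5 w 21.1
body tool z 12.8 xmax 24.3 y [-23.1  23.9] 0.02461414225399494
cap ab 98.8 -4.5 z 160.7 rad 9.0
cap ab 28.8 52.6 z 155.9 rad 10.5
cap ab 25.8 0.5 z 156.0 rad 10.3
cap ab 27.0 -54.2 z 155.9 rad 10.5
cap ab -27.2 54.5 z 155.9 rad 10.8
cap ab -27.0 0.3 z 155.9 rad 10.7
```

{"op": "jog_arm", "data": {
  "rows": [0.06, 0, 0.5, 0, 0, 0, 0, 0, 0.9, 0, 0, 0, 0, 0, 0.9, 0, 0, 0, 0, 0, 0.9, 0, 0, 0, 0, 0, 0.9, 0, 0, 0, 0, 0, 0.9, 0, 0, 0, 0, 0, 0.3, 0, 0, 0, 0, 0, 0, 0, 0, 0]
}}

```text
time_s: 62.75
tool_pos: [480.9, 190.0, 133.5]
eef_rot: [[0.982, -0.187, -0.004], [-0.187, -0.982, -0.001], [-0.004, 0.002, -1.0]]
ft_force: [-0.7, 0.2, 0.0]
grip_width: 21.1
gripper_force: 29.6
```

{"op": "jog_arm", "data": {
  "rows": [-0.05, 0, 0.2, 0, 0, 0, 0, 0, 0, 0, 0, 0, 0, 0, 0, 0, 0, 0]
}}

```text
time_s: 63.0
tool_pos: [481.9, 191.2, 132.3]
eef_rot: [[0.983, -0.186, 0.001], [-0.186, -0.983, 0.0], [0.001, -0.001, -1.0]]
ft_force: [-0.3, -0.6, -0.5]
grip_width: 20.9
gripper_force: 29.6
```

{"op": "jog_arm", "data": {
  "rows": [0, 0, 0, 0, 0, 0, 0, 0, 0, 0, 0, 0, 0, 0, 0, 0, 0, 0],
  "gripper": 40
}}

```text
time_s: 63.25
tool_pos: [481.8, 191.3, 132.2]
eef_rot: [[0.983, -0.185, 0.001], [-0.185, -0.983, 0.0], [0.001, -0.0, -1.0]]
ft_force: [-0.1, 1.0, 0.6]
grip_width: 40.1
gripper_force: 0.0
```

{"op": "jog_arm", "data": {
  "rows": [0, 0, -0.5, 0, 0, 0, 0, 0, -1, 0, 0, 0, 0, 0, -1, 0, 0, 0, 0, 0, -1, 0, 0, 0, 0, 0, -1, 0, 0, 0, 0, 0.5, -1, 0, 0, 0, 0, 0, 0, 0, 0, 0, 0, 0, 0, 0, 0, 0]
}}

```text
time_s: 63.92
tool_pos: [480.3, 181.4, 243.4]
eef_rot: [[0.983, -0.186, 0.004], [-0.186, -0.983, 0.001], [0.004, -0.001, -1.0]]
ft_force: [0.0, 0.9, -0.1]
grip_width: 40.3
gripper_force: 0.0
```

```bash
python3 - <<'E'
from h import *
o,k,im,D,P=incaddy("w11.png");z=P[...,2]
m=(z>183)&(z<190)&(np.hypot(P[...,0]-623,P[...,1]-220)<25);c=cv2.minEnclosingCircle(P[m][:,:2].astype(np.float32));print("post",c,np.median(z[m]),m.sum())
look(*c[0],152)
E
```

```text
cap ab 98.8 -4.8 z 161.1 rad 9.2
cap ab 29.0 52.5 z 155.9 rad 10.7
cap ab 26.1 0.5 z 155.9 rad 10.6
cap ab 27.0 -54.7 z 155.8 rad 10.6
cap ab -27.3 54.4 z 156.0 rad 10.8
cap ab -27.3 0.3 z 155.9 rad 10.4
cap ab -27.6 -54.7 z 155.8 rad 10.5
post ((622.7757568359375, 219.7967529296875), 11.904425621032715) 186.02393149288542 1109
pos [479.6 181.5 242.1] yaw -10.7 t 64.0 rows to go [ 6.675 -3.211  4.513]
caps []
```

View pics/w11.png

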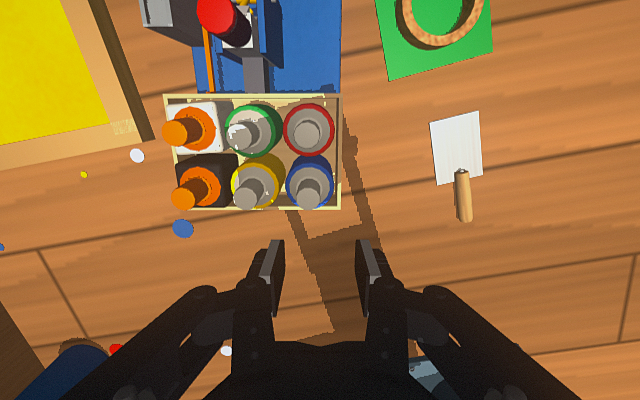

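All six stand in the caddy with cap tops at 156, and the post is at (622.8, 219.8). Moving over the handle.

{"op": "jog_arm", "data": {
  "rows": [0.95, -0.46, 0, 0, 0, 0, 0.95, -0.46, 0, 0, 0, 0, 0.95, -0.46, 0, 0, 0, 0, 0.95, -0.46, 0, 0, 0, 0, 0.95, -0.46, 0, 0, 0, 0, 0.95, -0.46, 0, 0, 0, 0, 0.95, -0.45, 0, 0, 0, 0, 0, 0, 0, 0, 0, 0],
  "gripper": 56
}}

```text
time_s: 64.68
tool_pos: [624.4, 220.4, 238.7]
eef_rot: [[0.983, -0.186, -0.002], [-0.186, -0.983, -0.0], [-0.002, 0.0, -1.0]]
ft_force: [-0.9, -0.3, 0.1]
grip_width: 56.2
gripper_force: 0.0
```

{"op": "jog_arm", "data": {
  "rows": [0, 0, 0.5, 0, 0, 0, 0, 0, 0, 0, 0, 0, 0, 0, 0, 0, 0, 0]
}}

```text
time_s: 64.93
tool_pos: [620.4, 219.7, 229.6]
eef_rot: [[0.983, -0.185, -0.004], [-0.185, -0.983, -0.001], [-0.004, 0.001, -1.0]]
ft_force: [0.1, -0.8, 0.5]
grip_width: 56.4
gripper_force: 0.0
```

```bash
python3 -c "
from h import *
look(622.8,219.8,151)"
```

```text
pos [620.4 219.7 229.6] yaw -10.7 t 64.9 rows to go [ 0.13  -0.034  3.931]
caps []
```

{"op": "jog_arm", "data": {
  "rows": [0.1, -0.03, 0.9, 0, 0, 0, 0, 0, 0.9, 0, 0, 0, 0, 0, 0.9, 0, 0, 0, 0, 0, 0.9, 0, 0, 0, 0, 0, 0.3, 0, 0, 0, 0, 0, 0, 0, 0, 0, 0, 0, 0, 0, 0, 0]
}}

```text
time_s: 65.57
tool_pos: [624.1, 220.1, 154.3]
eef_rot: [[0.983, -0.185, 0.0], [-0.185, -0.983, 0.0], [0.0, -0.0, -1.0]]
ft_force: [0.4, 0.7, -0.2]
grip_width: 56.5
gripper_force: 0.0
```

{"op": "jog_arm", "data": {
  "rows": [0, 0, 0, 0, 0, 0, 0, 0, 0, 0, 0, 0, 0, 0, 0, 0, 0, 0, 0, 0, 0, 0, 0, 0, 0, 0, 0, 0, 0, 0, 0, 0, 0, 0, 0, 0],
  "gripper": 14,
  "grip_force": 80
}}

```text
time_s: 66.07
tool_pos: [624.9, 220.3, 155.0]
eef_rot: [[0.983, -0.185, 0.002], [-0.185, -0.983, 0.001], [0.002, -0.001, -1.0]]
ft_force: [-0.7, -0.4, 5.8]
grip_width: 22.2
gripper_force: 78.0
```

{"op": "jog_arm", "data": {
  "rows": [0, 0, 0, 0, 0, 0, 0, 0, 0, 0, 0, 0]
}}

```text
time_s: 66.23
tool_pos: [624.9, 220.3, 155.0]
eef_rot: [[0.983, -0.185, 0.002], [-0.185, -0.983, 0.001], [0.002, -0.001, -1.0]]
ft_force: [0.0, -0.1, 6.2]
grip_width: 22.3
gripper_force: 78.0
```

Holding the post with 78 N at z 155.0 on notch 0. I'll raise it gently, aiming for about z 249 (94 mm), past click 6 and well below click 7.

{"op": "jog_arm", "data": {
  "rows": [0, 0, -0.2, 0, 0, 0, 0, 0, -0.25, 0, 0, 0, 0, 0, -0.25, 0, 0, 0, 0, 0, -0.25, 0, 0, 0, 0, 0, -0.25, 0, 0, 0, 0, 0, -0.25, 0, 0, 0, 0, 0, 0, 0, 0, 0, 0, 0, 0, 0, 0, 0]
}}

```text
time_s: 66.9
tool_pos: [624.8, 220.3, 181.3]
eef_rot: [[0.983, -0.186, 0.0], [-0.186, -0.983, 0.0], [0.0, -0.0, -1.0]]
ft_force: [5.8, 2.3, -7.3]
grip_width: 22.1
gripper_force: 79.0
```

```bash
cat >> h.py <<'E'
def post():
    o=r.get_obs();print("tcp",np.round(o["tool_pos"],1),"w",o["grip_width"],"t",o["time_s"],"ft",np.round(o["ft_force"],1))
    for n in("top","scene"):
        k=cal(n);im,D=r.get_image(n);P=cloud(k,D);q=P[...,:2]-C;A=q@XC;B=q@YC;z=P[...,2]
        # caddy rim on outer strip, excludes bottles
        m=(abs(abs(B)-85)<3)&(abs(A)<50)&(z>85)&(z<215);print(n,"rim z",np.percentile(z[m],[50,90]).round(1) if m.sum() else None,m.sum())
        c,_=caps(k,D,(420,600,140,345),(150,270));print([(round(x),round(y),round(float(zz),1)) for x,y,zz,_ in c])
        h=cv2.cvtColor(im,cv2.COLOR_RGB2HSV);ob=(cv2.inRange(h,(5,170,120),(14,255,255))>0)&(A>40)&(A<230)&(B>35)&(B<95)&(z>40)&(z<170);
        if ob.sum(): print("pointer z",np.percentile(z[ob],[10,50,90]).round(1),"A",np.percentile(A[ob],[5,95]).round(0),"B",np.median(B[ob]).round(0),ob.sum())
E
python3 -c "
from h import *
post()"
```

```text
tcp [624.8 220.3 181.3] w 22.103774892393236 t 66.9 ft [ 5.8  2.3 -7.3]
top rim z [120.9 125.4] 161
[(558, 285, 182.5), (536, 181, 182.5), (483, 190, 182.6)]
pointer z [142.6 146.  149. ] A [41. 47.] B 50.0 13
scene rim z [116.7 127.9] 280
[(495, 245, 183.0), (548, 236, 183.6), (506, 298, 183.4), (560, 286, 183.6)]
pointer z [100.2 148.7 151.9] A [ 41. 192.] B 56.0 64
```

The caps rose 26 mm together with the TCP, so nothing slipped. Continuing.

{"op": "jog_arm", "data": {
  "rows": [0, 0, -0.25, 0, 0, 0, 0, 0, -0.25, 0, 0, 0, 0, 0, -0.25, 0, 0, 0, 0, 0, -0.25, 0, 0, 0, 0, 0, -0.25, 0, 0, 0, 0, 0, -0.25, 0, 0, 0, 0, 0, 0, 0, 0, 0, 0, 0, 0, 0, 0, 0]
}}

```text
time_s: 67.67
tool_pos: [624.8, 220.3, 211.4]
eef_rot: [[0.983, -0.186, 0.0], [-0.186, -0.983, 0.0], [0.0, -0.0, -1.0]]
ft_force: [5.5, 2.1, -8.3]
grip_width: 21.8
gripper_force: 79.0
```

{"op": "jog_arm", "data": {
  "rows": [0, 0, -0.25, 0, 0, 0, 0, 0, -0.25, 0, 0, 0, 0, 0, -0.25, 0, 0, 0, 0, 0, -0.25, 0, 0, 0, 0, 0, 0, 0, 0, 0, 0, 0, 0, 0, 0, 0]
}}

```text
time_s: 68.17
tool_pos: [624.8, 220.2, 231.6]
eef_rot: [[0.983, -0.186, 0.001], [-0.186, -0.983, 0.0], [0.0, -0.0, -1.0]]
ft_force: [6.3, 2.6, -9.3]
grip_width: 22.2
gripper_force: 79.2
```

```bash
python3 -c "
from h import *
post()"
```

```text
tcp [624.8 220.2 231.6] w 22.179685016800352 t 68.1667 ft [ 6.3  2.6 -9.3]
top rim z [168.5 175.5] 208
[(558, 286, 229.2), (509, 186, 227.8)]
scene rim z [164.5 177.7] 335
[(527, 266, 231.0), (562, 224, 199.0)]
pointer z [127.3 129.1 130.2] A [172. 195.] B 57.0 14
```

Column at about 76.6 mm: the rim is at 175–178 and the pointer at 127–129, so five clicks have passed. One last step to about 94 mm.

{"op": "jog_arm", "data": {
  "rows": [0, 0, -0.25, 0, 0, 0, 0, 0, -0.25, 0, 0, 0, 0, 0, -0.25, 0, 0, 0, 0, 0, -0.15, 0, 0, 0, 0, 0, 0, 0, 0, 0, 0, 0, 0, 0, 0, 0]
}}

```text
time_s: 68.77
tool_pos: [624.8, 220.3, 249.5]
eef_rot: [[0.983, -0.185, 0.001], [-0.185, -0.983, 0.0], [0.0, -0.0, -1.0]]
ft_force: [6.2, 2.1, -8.2]
grip_width: 21.9
gripper_force: 80.6
```

```bash
python3 -c "
from h import *
post()"
```

```text
tcp [624.8 220.3 249.5] w 21.930575203813152 t 68.7667 ft [ 6.2  2.1 -8.2]
top rim z [187.7 193.5] 217
[(558, 287, 246.4), (506, 182, 241.4)]
scene rim z [181.9 195.7] 355
[(526, 269, 247.5), (566, 147, 185.3), (561, 222, 216.3)]
pointer z [142.5 147.9 149.3] A [172. 195.] B 57.0 15
```

The column is at about 94.5 mm, past click 6. I'll ease it down onto the notch, then let go.

{"op": "jog_arm", "data": {
  "rows": [0, 0, 0.08, 0, 0, 0, 0, 0, 0.08, 0, 0, 0, 0, 0, 0.06, 0, 0, 0, 0, 0, 0, 0, 0, 0, 0, 0, 0, 0, 0, 0]
}}

```text
time_s: 69.28
tool_pos: [624.8, 220.3, 245.6]
eef_rot: [[0.983, -0.185, 0.001], [-0.185, -0.983, 0.0], [0.001, -0.001, -1.0]]
ft_force: [5.4, 2.5, -4.7]
grip_width: 22.1
gripper_force: 81.2
```

{"op": "jog_arm", "data": {
  "rows": [0, 0, 0, 0, 0, 0, 0, 0, 0, 0, 0, 0, 0, 0, 0, 0, 0, 0, 0, 0, 0, 0, 0, 0, 0, 0, 0, 0, 0, 0],
  "gripper": 56,
  "grip_force": 20
}}

```text
time_s: 69.7
tool_pos: [624.0, 220.0, 246.4]
eef_rot: [[0.983, -0.185, -0.0], [-0.185, -0.983, -0.0], [-0.0, 0.0, -1.0]]
ft_force: [-0.4, -0.3, 0.3]
grip_width: 56.2
gripper_force: 0.0
```

{"op": "jog_arm", "data": {
  "rows": [0, 0, -0.4, 0, 0, 0, 0, 0, -0.8, 0, 0, 0, 0, 0, -0.8, 0, 0, 0, 0, 0, -0.8, 0, 0, 0, 0, 0, -0.8, 0, 0, 0, 0, 0, -0.8, 0, 0, 0, 0, 0, 0, 0, 0, 0, 0, 0, 0, 0, 0, 0]
}}

```text
time_s: 70.37
tool_pos: [624.6, 220.1, 335.5]
eef_rot: [[0.983, -0.185, 0.003], [-0.185, -0.983, 0.0], [0.003, -0.001, -1.0]]
ft_force: [0.4, -0.0, -0.3]
grip_width: 56.2
gripper_force: 0.0
```

{"op": "jog_arm", "data": {
  "rows": [-0.9, 0.5, 0, 0, 0, 0, -0.9, 0.5, 0, 0, 0, 0, -0.9, 0.5, 0, 0, 0, 0, -0.9, 0.5, 0, 0, 0, 0, -0.9, 0.5, 0, 0, 0, 0, -0.9, 0.5, 0, 0, 0, 0, 0, 0, 0, 0, 0, 0, 0, 0, 0, 0, 0, 0]
}}

```text
time_s: 71.03
tool_pos: [505.9, 180.9, 333.6]
eef_rot: [[0.983, -0.186, -0.001], [-0.186, -0.983, -0.0], [-0.001, 0.0, -1.0]]
ft_force: [0.4, 0.0, -0.1]
grip_width: 56.2
gripper_force: 0.0
```

```bash
python3 - <<'E'
from h import *
post()
o=r.get_obs();k=cal("wrist",o);im,D=r.get_image("wrist");save("w12.png",im)
c,P=caps(k,D,(420,620,140,345),(238,256))
for x,y,z,rad in c:
    e=np.array([x,y])-C;print("cap ab",(e@XC).round(1),(e@YC).round(1),"z",z.round(1),round(rad,1))
z=P[...,2];q=P[...,:2]-C;A=q@XC;B=q@YC
m=(np.hypot(A-105,B)<25)&(z>265)&(z<290);print("post top",np.median(z[m]) if m.sum() else None)
h=cv2.cvtColor(im,cv2.COLOR_RGB2HSV);t=(cv2.inRange(h,(0,170,90),(5,255,255))>0)&(A>150)&(A<200)&(B>55)&(B<100);print("tag",np.median(P[t],0) if t.sum() else None)
ob=(cv2.inRange(h,(5,170,120),(14,255,255))>0)&(A>60)&(A<230)&(B>45)&(B<80)&(z>100)&(z<170);print("pointer",np.median(z[ob]) if ob.sum() else None,ob.sum())
E
```

```text
tcp [505.9 180.9 333.6] w 56.20858881871809 t 71.0333 ft [ 0.4  0.  -0.1]
top rim z [179.8 189.3] 173
[(511, 182, 215.8), (496, 280, 243.4)]
scene rim z [179.7 191.8] 439
[(524, 240, 242.8)]
pointer z [140.8 143.3 145.2] A [ 72. 187.] B 56.0 95
cap ab 99.2 -7.7 z 254.4 7.1
cap ab 28.3 52.6 z 245.9 10.7
cap ab 25.6 0.7 z 245.9 10.5
cap ab 26.6 -54.7 z 245.9 10.6
cap ab -27.7 54.5 z 245.9 10.6
cap ab -27.6 0.5 z 245.9 10.7
cap ab -28.0 -54.5 z 245.8 10.8
post top 275.91881879992434
tag [701.72062603 280.64031313 146.74130149]
pointer 141.60400377438464 49
```

View pics/w12.png

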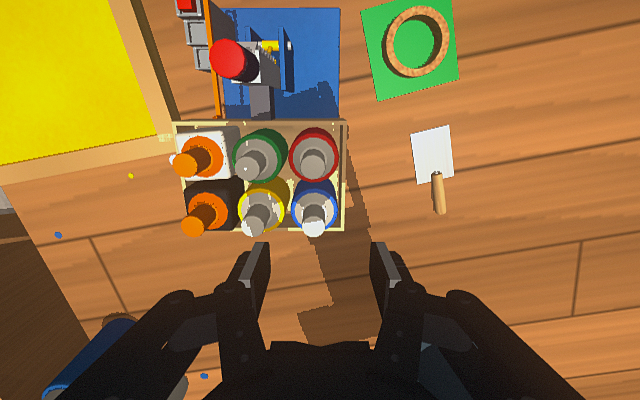

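The picture shows all six upright in the caddy and the tape on the mat. The caps and post top rose exactly 90 mm, so the column is on notch 6, and the tag is in place. Handing in.

```bash
python3 -c "
from h import *
print(r.sign_off())"
```

```text
the job is handed in; nothing more can be done
None
```

The job is handed in: the tape lies flat in the middle of the green mat, all six bottles and flasks stand upright in the caddy, and the column rests on notch 6 level with the red tag.

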